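Unlock the battery box and post the spent pack

TASK

The driver's spent battery pack has to go into the grey collecting box. Lift the box's sliding lock knob out of the notch it sits in, move it along to the other notch and let it drop fully in there, then push the pack along the chute, through the swing flap and right inside, so that it drops into the box and the flap closes again behind it. Leave the driver, the jar, the hole punch and the pliers where they are.

Things in the scene. Friction and masses are not known exactly. Their poses are not given: they have to be found in the camera images.
- bin: Grey steel collecting box, clear roof and back, fixed to the bench: 200 (x) x 240 (y) x 240 high. Origin: centre of its underside; z up. Its front face, plane x = -100, looks to its -x, roughly at the robot. Coordinates given below as 'box x, y, z' are in this frame, in mm. Inside it is hollow: behind the opening's sill (6 deep) the floor lies 80 lower, at box z 10.
- sill (a point): Middle of the opening's lower edge in the front face (box -100, 0, 90). The opening is 104 wide and 75 high and is shut by the flap. From here a chute, floor at the same height, runs 125 out towards the robot, 76 wide between kerbs standing 12 above its floor.
- handle (a point): Centre of the knob's handle, a dark steel plate 92 wide (box y), 60 long, 5 thick, overhanging the box front: rises at 30 deg from its root (box x -90, z 266) towards the robot to its front edge (x -142, z 296). Lifted from beneath by a tool leaning about 45 deg; too wide to grip across. A cheek on each side edge, 41 from this point, reaches 15 below the plate: a fingertip under the plate pushes it sideways.
- tooth (a point): Underside of the knob's blade (14 wide in box y) where it crosses the steel comb on the roof (plate across the box at box x -76 to -68, top at box z 266, with two open-topped notches 19 wide). At box z 249.5 when fully dropped in a notch, at 266 when riding on the comb.
- notch_locked (a point): Centre of the locked notch (box -72, 0, 249.5), at the height of the dropped-in blade's underside. The knob starts here; its tongue hangs behind the flap and blocks it.
- notch_open (a point): Centre of the open notch (box -72, 65, 249.5), 65 along box +y from the locked one, at the height of the dropped-in blade's underside. The blade has 2.5 play either side. Here the tongue hangs beside the flap, which is then free. The comb runs on beyond this notch: a knob moved too far rides on top of the comb.
- slide (a joint): Position of the knob along box y in m: 0 in the locked notch, 0.065 in the open notch; travel -0.020 to 0.088. Its carriage slides on two rods behind the comb. Friction about 1.2 N.
- knob (a joint): Lift of the knob, straight up, in m: 0 when fully dropped in a notch, above 0.0165 clear of the comb, at most 0.045. Gravity and a spring press it down with about 4 to 6 N; it drops by itself when let go over a notch.
- flap (a joint): Swing of the flap in rad: 0 closed (hanging vertical, sprung shut), grows as its lower edge is pushed inwards, to 1.45; never outwards. Steel sheet 100 wide x 72 high x 5, hinged along the top of the opening (box z 164). Opening it takes a few newtons at its lower edge.
- pack_center (a point): Centre of the spent battery pack (24 above its underside), a loose black block 80 long (its x, along the chute) x 62 wide x 48 high, about 0.4 kg, lying on the chute in front of the flap. Its lower body is 34 high, with a 60 x 46 x 14 grey foot on top.
- driver_mid (a point): Bystander: black cordless driver standing on its own battery, about 180 x 75 x 205 high; point 100 above the bench.
- jar_mid (a point): Bystander: glass jar with clip-on lid, 90 across x 112 high; point at its centre.
- punch_mid (a point): Bystander: blue hole punch, 125 x 55 x 65 high; point 30 above the bench.
- pliers_mid (a point): Bystander: pliers lying flat, about 175 x 60 x 12; point near the middle.
There are look-alikes about, which are no part of the job. There is more than one size of the part that bears pack_center; the job needs the middle-sized.

How it is judged:
By the outcome, as a careful person would: the job done as asked, in the order asked, and still so for the second after the job is handed in, with the robot touching nothing.
It also fails if it takes over 56 s, if anything falls off the work surface, if the arm or the gripper's body presses on something with over 40 N, if the wrist force passes 120 N, or if a joint passes its speed limit or range.

ROBOT

A 7-joint arm with a two-finger parallel gripper is mounted at the origin on the work surface. World frame = base frame: x ahead of the robot, y to its left, z up, the work surface at z = 0. Lengths are in m, angles in rad, forces in N, time in s.
With the tool pointing down it reaches from about 0.425 to 0.875 m from the base axis. Payload 8.4 kg.
Tool frame: the origin (TCP) lies midway between the tips of the shut fingers; the grasp point (between the pads) lies behind it (robot.grip_point_offset is the z of the grasp point in the tool frame, in m); z points along the fingers, y is the direction in which the jaws open and shut (so a half turn about z gives the same grasp; the last joint's range is limited). The gripper opens to 87 mm and grips with 3 to 60 N. Pads are 19 mm wide; open, the fingers measure 117 mm over their backs; the gripper's body (75 mm by 190 mm) begins 51 mm behind the grasp point.
Start: joints at [1.065, 0.333, 0.04, 1.465, -0.013, 1.343, -0.059], TCP at [0.257, -0.597, 0.223] pointing down, gripper open.
Joint ranges: [-2.58, 2.58], [-0.38, 2.09], [-1.3, 1.39], [0.25, 2.4], [-1.5, 4.64], [0.08, 2.09], [-2.65, 2.65]. Speed limits (rad/s): [2.22, 2.22, 2.79, 2.79, 3.14, 3.14, 3.14].

INTERFACE

Orientations are given as a 3x3 rotation matrix whose columns are the frame's x, y, z axes.
In Python, from plant import readout, viewer, robot gives the robot as it stands. The module is installed in compiled form; this text tells all that it offers.
- The arm moves only by the tool servo_tool, never from a script. Its argument "commands" is one flat list of numbers, 5 for each row, row after row: the opening, from 0 (shut) to 1 (fully open), then the shift along the tool's x, y, z in m, then the turn about the tool's z in degrees. In form: [gripper, x, y, z, twist, gripper, x, y, z, twist, ...]. A call has 1 to 20 rows; each row is the pose to reach, as a shift and turn from the pose measured when the call began, along the tool's axes at that moment; what a row does not reach only later rows make up. A row lasts 1/10 s, in which the tool goes at most 50 mm and 8.59 degrees, less where a joint would pass 70% of its speed; a pose out of reach is approached as far as the arm can. A call with a gripper value outside its range is refused whole. The fingers move at their own pace and stop on an object; the grip force is fixed at half the most. Time passes only in rows, so rows that repeat a pose let the fingers close. It gives the time, the measured TCP pose, the force and the opening at its end, in the units of the state.
- readout.get_state(): the state, without advancing time (a new reading comes with each control period).
- viewer.snapshot(name): name is "scene" or "top" or "wrist"; returns a dict with "frame" (400x640x3 uint8, red, green, blue), "camera_matrix" (3x3 intrinsics, pixels), "origin" and "orientation" of the camera in the world. Camera axes: x right, y up, looking along -z (the intrinsics and any distortion apply to the point x, -y, -z); pixel columns grow to the right and rows downward; lengths in m; the calibration is good to about 2 mm. A picture is of the moment at which its call begins. There is no depth.
- robot.finish_job(): hands the job in, once; it reports no verdict.
The state is a dict: "clock": time; "joint_pos": joint angles; "qd": joint speeds; "effort": joint torques, N m; "eef_pos": TCP position; "ee_rot": TCP orientation; "contact_force": force on the tool from outside, world axes, zero at the start; "torque": the same for the moment, N m; "gripper_width": finger opening in m.
Only numpy, scipy, OpenCV 4.12 (cv2) and the standard library are available. Lean on these libraries where they do the work, as an engineer would, in place of code of your own. Each camera call takes 0.05 s, during which the arm holds its last target.

## Working session

There is one attempt and no reset: what is moved stays moved. The work goes in short steps, Python scripts to look and compute and a tool call to move; the robot and the scene stay as the last step left them, time stands still between calls to the robot, and variables do not carry over. Pictures are saved under pics/ and viewed, and the job is handed in when it is done.

Besides the shell and the picture viewer there is one more tool, called after ">>>" by a JSON object that holds its "api" and its "payload". servo_tool: Moves the arm, as the interface text tells. Its arguments: {"type":"object","properties":{"commands":{"type":"array"}},"required":["commands"]}

```bash
mkdir -p pics
cat > h.py <<'E'
import numpy as np, cv2, pickle
from plant import readout, viewer, robot
def snap(n,f):
    s=viewer.snapshot(n); cv2.imwrite(f'pics/{f}.png',cv2.cvtColor(s['frame'],cv2.COLOR_RGB2BGR)); pickle.dump(s,open(f'pics/{f}.pkl','wb')); return s
def load(f): return pickle.load(open(f'pics/{f}.pkl','rb'))
def crop(f,x0,y0,x1,y1,k,o):
    im=cv2.imread(f'pics/{f}.png')[y0:y1,x0:x1]; cv2.imwrite(f'pics/{o}.png',cv2.resize(im,None,fx=k,fy=k,interpolation=cv2.INTER_CUBIC))
def proj(s,P):
    P=np.atleast_2d(P); c=(P-s['origin'])@np.array(s['orientation']); c=c*[1,-1,-1]; p=c@np.array(s['camera_matrix']).T; return p[:,:2]/p[:,2:]
def ray(s,u,v):
    d=np.linalg.inv(s['camera_matrix'])@[u,v,1]; d=np.array(s['orientation'])@(d*[1,-1,-1]); return np.array(s['origin']),d
def onz(s,u,v,z):
    o,d=ray(s,u,v); return o+d*(z-o[2])/d[2]
E
python3 - <<'E'
from h import *
for n in ['scene','top','wrist']:
    s=snap(n,n+'0'); print(n,s['camera_matrix'],s['origin'],s['orientation'],[k for k in s])
print(readout.get_state()); print(robot.grip_point_offset)
E
```

```text
scene [[386.36032247   0.         312.70809228]
 [  0.         386.36032247 198.26564867]
 [  0.           0.           1.        ]] [1.07840857 0.50509785 0.98409028] [[-0.69396821 -0.55584095  0.45765594]
 [ 0.71996782 -0.52919695  0.44899546]
 [-0.00737994  0.64108613  0.76743346]] ['frame', 'camera_matrix', 'origin', 'orientation']
top [[474.92717643   0.         317.602331  ]
 [  0.         474.92717643 201.25559428]
 [  0.           0.           1.        ]] [0.36912609 0.02255835 1.32311507] [[ 0.02898278  0.98278567 -0.18246184]
 [-0.99946158  0.03130114  0.00983847]
 [ 0.01538037  0.18207845  0.98316371]] ['frame', 'camera_matrix', 'origin', 'orientation']
wrist [[337.53564601   0.         314.12239889]
 [  0.         337.53564601 202.81293781]
 [  0.           0.           1.        ]] [ 0.33224833 -0.56491998  0.38379487] [[ 0.3948847   0.87634705  0.27582953]
 [-0.91872882  0.37727242  0.11663137]
 [-0.00185332 -0.29946848  0.95410439]] ['frame', 'camera_matrix', 'origin', 'orientation']
{'clock': 0.15, 'joint_pos': array([ 1.06479152,  0.33373941,  0.03984611,  1.46604985, -0.01338177,
        1.34329439, -0.05850064]), 'qd': array([ 4.93879950e-04, -1.45110308e-03, -2.80261648e-04, -1.26192204e-03,
        1.61727728e-05,  1.65113428e-03, -1.02878901e-04]), 'effort': array([ 2.38248460e-03, -6.56844378e+01,  1.33710377e+00, -4.04108155e+01,
       -5.95048070e-02,  4.18558263e-02,  3.66743018e-05]), 'eef_pos': array([ 0.25703928, -0.59663   ,  0.2218781 ]), 'ee_rot': array([[ 9.18383687e-01,  3.95690643e-01, -5.64555654e-04],
       [ 3.95691036e-01, -9.18383047e-01,  1.08782171e-03],
       [-8.80374716e-05, -1.22242732e-03, -9.99999249e-01]]), 'contact_force': array([0.78465927, 0.59814132, 1.15333218]), 'torque': array([-0.02946275,  0.0279496 , -0.01674131]), 'gripper_width': 0.08669376385623638}
-0.0187
```

```bash
ls
```

```text
h.py
pics
```

View pics/scene0.png

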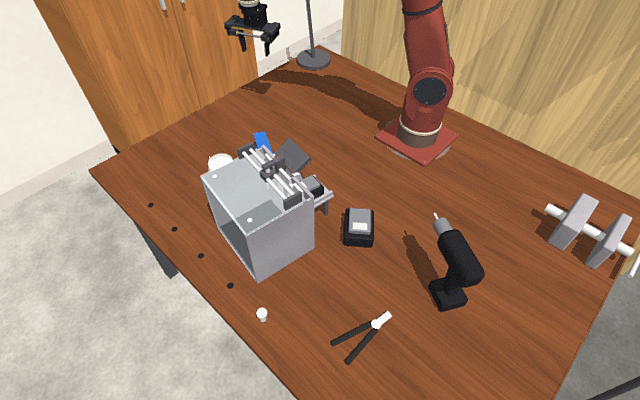

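View pics/top0.png

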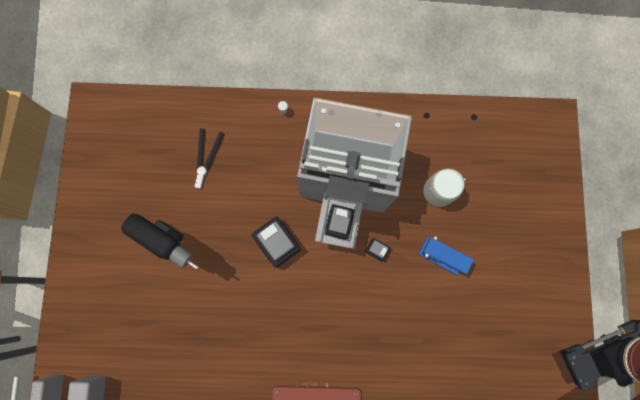

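View pics/wrist0.png

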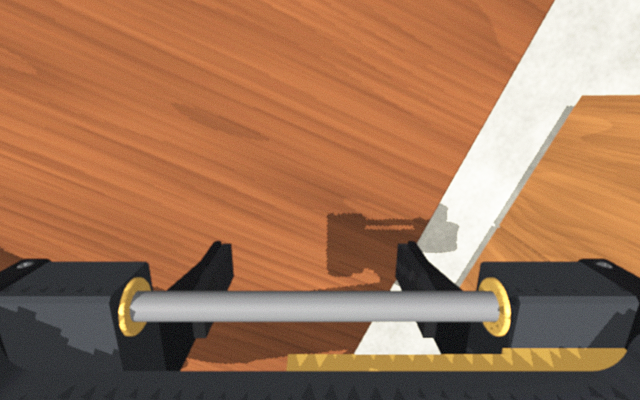

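Run:
```python
from h import *
crop('top0',280,90,420,260,4.6,'top0c') if False else crop('top0',270,85,430,265,3.3,'top0c')
crop('scene0',195,120,345,285,3.6,'scene0c')
```

```text
(no output)
```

View pics/top0c.png

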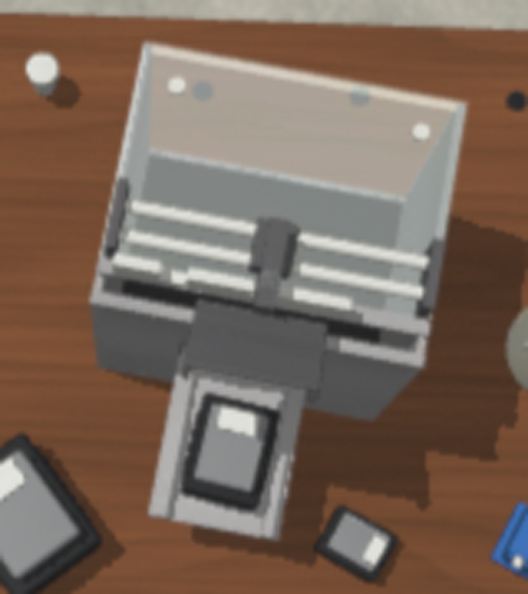

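View pics/scene0c.png

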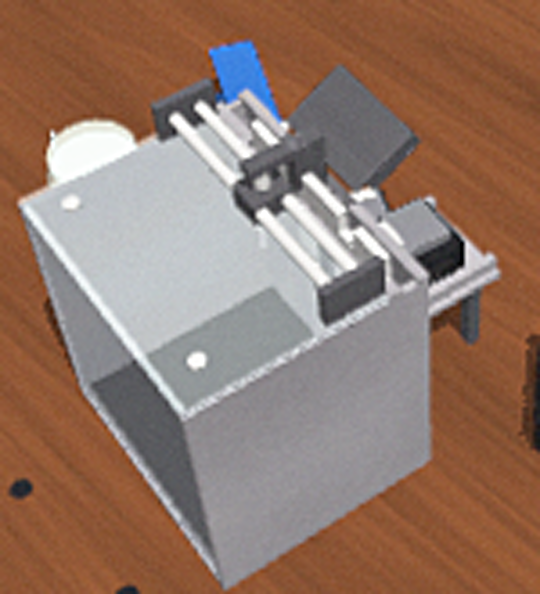

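Run:
```python
from h import *
from scipy.optimize import least_squares
T=load('top0');S=load('scene0')
tp=[((100,120,240),(314.5,98)),((100,-120,240),(410.9,116.2)),((-100,120,240),(298.8,175.9)),((-142,46,296),(325.2,196.2)),((-142,-46,296),(367.6,204.4)),((-90,46,266),(330.6,176.5))]
sp=[((100,-120,240),(200.6,176.4)),((100,120,240),(246.4,235.8)),((-100,120,240),(314.4,198.6)),((100,120,0),(257.5,283.3)),((-100,120,0),(314.4,248.3)),((-142,46,296),(311.2,159.3)),((-142,-46,296),(290,138.5))]
def W(p,q):
    c,s=np.cos(p[2]),np.sin(p[2]); q=np.array(q)/1000.; return np.array([p[0]+c*q[0]-s*q[1],p[1]+s*q[0]+c*q[1],q[2]])
def res(p):
    return np.concatenate([proj(T,W(p,q))[0]-u for q,u in tp]+[proj(S,W(p,q))[0]-u for q,u in sp])
r=least_squares(res,[.65,0,0],loss='soft_l1'); print(r.x,np.degrees(r.x[2])); print(r.fun.reshape(-1,2).round(1) if 0 else res(r.x).reshape(-1,2).round(1))
p=r.x
for n,q in [('handle',(-116,0,281)),('pack',(-165,0,114)),('sill',(-100,0,90)),('chute',(-225,0,90))]: print(n,W(p,q))
# pack in top image: body top z=124 corners, foot top z=138
for u,v in [(270+205/3.3,85+393/3.3),(270+278/3.3,85+408/3.3),(270+182/3.3,85+492/3.3),(270+257/3.3,85+512/3.3)]: 
    w=onz(T,u,v,.124); c,s=np.cos(p[2]),np.sin(p[2]); d=w[:2]-p[:2]; print('pack',(np.array([c*d[0]+s*d[1],-s*d[0]+c*d[1]])*1000).round(1))
np.save('p.npy',p)
```

```text
[ 0.70496689 -0.07011905 -0.16259605] -9.31606767604799
[[-2.3  0.1]
 [-0.8  0.4]
 [-3.   1.3]
 [-1.1 -0.3]
 [-2.4 -0.6]
 [-2.6  0. ]
 [-1.6 -1.6]
 [-1.4 -1.1]
 [-0.7 -3.4]
 [-0.4 -0. ]
 [-0.3 -1.4]
 [-1.9 -3.5]
 [-1.  -1.7]]
handle [ 0.59049689 -0.0513409   0.281     ]
pack [ 0.54214318 -0.04340875  0.114     ]
sill [ 0.60628585 -0.05393099  0.09      ]
chute [ 0.48293456 -0.03369592  0.09      ]
pack [-124.9   23.3]
pack [-125.6  -34.6]
pack [-204.3   26.4]
pack [-208.4  -33. ]
```

```bash
cat >> h.py <<'E'
def W(p,q):
    q=np.atleast_2d(q)/1000.; c,s=np.cos(p[2]),np.sin(p[2]); return np.c_[p[0]+c*q[:,0]-s*q[:,1],p[1]+s*q[:,0]+c*q[:,1],q[:,2]]
def toB(p,w):
    c,s=np.cos(p[2]),np.sin(p[2]); d=np.array(w)-[p[0],p[1],0]; return np.array([c*d[0]+s*d[1],-s*d[0]+c*d[1],d[2]])*1000
def overlay(f,p,o,box,k,sl=0,lift=0):
    s=load(f); im=cv2.cvtColor(s['frame'],cv2.COLOR_RGB2BGR); x0,y0,x1,y1=box
    im=cv2.resize(im[y0:y1,x0:x1],None,fx=k,fy=k,interpolation=cv2.INTER_CUBIC)
    L=[[(100,120,240),(100,-120,240),(-100,-120,240),(-100,120,240),(100,120,240)],[(100,120,0),(100,-120,0),(-100,-120,0),(-100,120,0),(100,120,0)],
     [(-90,46+sl,266+lift),(-142,46+sl,296+lift),(-142,-46+sl,296+lift),(-90,-46+sl,266+lift),(-90,46+sl,266+lift)],[(-100,38,90),(-225,38,90),(-225,-38,90),(-100,-38,90)],
     [(-68,-120,266),(-68,120,266)],[(-76,-120,266),(-76,120,266)]]
    for l in L:
        u=(proj(s,W(p,l))+.5-[x0,y0])*k
        cv2.polylines(im,[np.int32(u*8)],False,(0,0,255),1,cv2.LINE_AA,3)
    cv2.imwrite(f'pics/{o}.png',im)
E
python3 - <<'E'
from h import *
p=np.load('p.npy')
overlay('top0',p,'ov1',(270,85,430,265),3.3);overlay('scene0',p,'ov2',(195,120,345,285),3.6)
# robot self-check: base location? project TCP/ fingers
st=readout.get_state()
for n in ['scene0','top0','wrist0']: print(n,proj(load(n),st['eef_pos']))
E
```

```text
scene0 [[254.95286904  52.02221402]]
top0 [[583.73959137 347.97881861]]
wrist0 [[313.62076557 258.24284997]]
```

View pics/ov1.png

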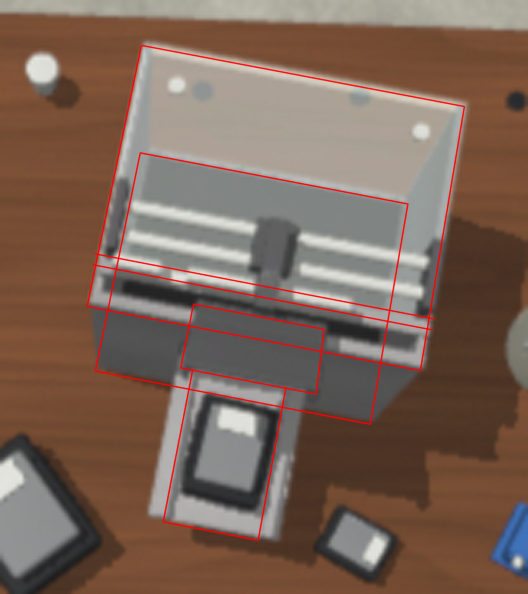

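View pics/ov2.png

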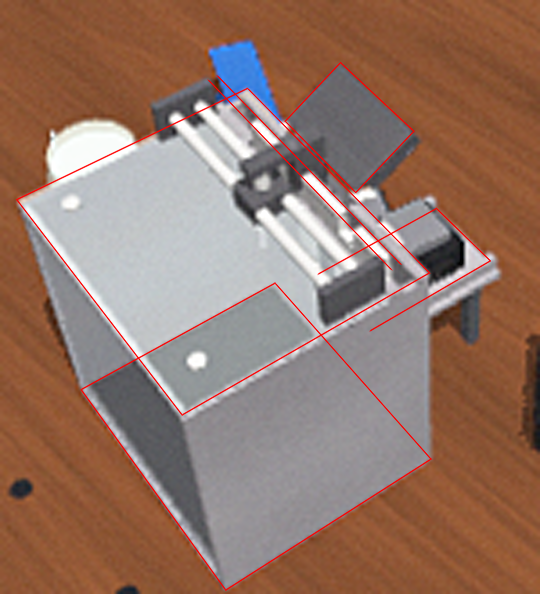

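>>> {"api": "servo_tool", "payload": {"commands": [0, 0.43, -0.36, -0.3, -147, 0, 0.43, -0.36, -0.3, -147, 0, 0.43, -0.36, -0.3, -147, 0, 0.43, -0.36, -0.3, -147, 0, 0.43, -0.36, -0.3, -147, 0, 0.43, -0.36, -0.3, -147, 0, 0.43, -0.36, -0.3, -147, 0, 0.43, -0.36, -0.3, -147, 0, 0.43, -0.36, -0.3, -147, 0, 0.43, -0.36, -0.3, -147, 0, 0.43, -0.36, -0.3, -147, 0, 0.43, -0.36, -0.3, -147, 0, 0.43, -0.36, -0.3, -147, 0, 0.43, -0.36, -0.3, -147, 0, 0.43, -0.36, -0.3, -147, 0, 0.43, -0.36, -0.3, -147, 0, 0.43, -0.36, -0.3, -147, 0, 0.43, -0.36, -0.3, -147]}}

```text
clock: 1.95
eef_pos: [0.5096, -0.0962, 0.5221]
ee_rot: [[-0.986, 0.165, -0.001], [0.165, 0.986, 0.001], [0.001, 0.001, -1.0]]
contact_force: [0.2, -0.0, 0.9]
gripper_width: 0.0004
```

Run:
```python
from h import *
np.set_printoptions(precision=3,suppress=True)
s=readout.get_state(); print(s['joint_pos'],s['eef_pos']); print(s['ee_rot'])
```

```text
[ 0.573  0.118 -0.545  1.136  0.064  1.905  1.457] [ 0.51  -0.096  0.522]
[[-0.986  0.165 -0.001]
 [ 0.165  0.986  0.001]
 [ 0.001  0.001 -1.   ]]
```

>>> {"api": "servo_tool", "payload": {"commands": [0, 0, 0, -0.25, 0, 0, 0, 0, -0.25, 0, 0, 0, 0, -0.25, 0, 0, 0, 0, -0.25, 0, 0, 0, 0, -0.25, 0, 0, 0, 0, -0.25, 0, 0, 0, 0, -0.25, 0]}}

```text
clock: 2.65
eef_pos: [0.5068, -0.098, 0.6263]
ee_rot: [[-0.985, 0.17, 0.042], [0.169, 0.986, -0.007], [-0.042, -0.0, -0.999]]
contact_force: [-0.3, 0.4, 0.4]
gripper_width: 0.0003
```

Run:
```python
from h import *
np.set_printoptions(precision=3,suppress=True)
s=readout.get_state(); print(s['joint_pos'],s['eef_pos']); print(s['ee_rot'])
```

```text
[-0.341  0.155  0.584  0.878 -0.101  2.089  1.584] [ 0.507 -0.098  0.626]
[[-0.985  0.17   0.042]
 [ 0.169  0.986 -0.007]
 [-0.042 -0.    -0.999]]
```

>>> {"api": "servo_tool", "payload": {"commands": [0, -0.3, 0, -0.3, 0, 0, -0.3, 0, -0.3, 0, 0, -0.3, 0, -0.3, 0]}}

```text
clock: 2.95
eef_pos: [0.5784, -0.1086, 0.6355]
ee_rot: [[-0.98, 0.172, 0.096], [0.171, 0.985, -0.017], [-0.098, -0.001, -0.995]]
contact_force: [-0.1, -0.2, -0.1]
gripper_width: 0.0004
```

>>> {"api": "servo_tool", "payload": {"commands": [0, 0, 0, -0.3, 0, 0, 0, 0, -0.3, 0, 0, 0, 0, -0.3, 0]}}

```text
clock: 3.25
eef_pos: [0.5442, -0.1033, 0.6722]
ee_rot: [[-0.972, 0.176, 0.154], [0.174, 0.984, -0.028], [-0.156, -0.0, -0.988]]
contact_force: [-1.1, 0.0, -0.2]
gripper_width: 0.0004
```

Run:
```python
from h import *
np.set_printoptions(precision=3,suppress=True)
s=readout.get_state(); print(s['joint_pos'],s['eef_pos']); print(s['ee_rot'])
```

```text
[-0.203  0.218  0.473  0.697 -0.127  2.089  1.575] [ 0.544 -0.103  0.672]
[[-0.972  0.176  0.154]
 [ 0.174  0.984 -0.028]
 [-0.156 -0.    -0.988]]
```

>>> {"api": "servo_tool", "payload": {"commands": [0, 0, 0, -0.4, 0, 0, 0, 0, -0.4, 0, 0, 0, 0, -0.4, 0, 0, 0, 0, -0.4, 0, 0, 0, 0, -0.4, 0]}}

```text
clock: 3.75
eef_pos: [0.4952, -0.0945, 0.7083]
ee_rot: [[-0.96, 0.181, 0.214], [0.177, 0.984, -0.038], [-0.217, 0.001, -0.976]]
contact_force: [0.1, 1.0, -0.3]
gripper_width: 0.0005
```

>>> {"api": "servo_tool", "payload": {"commands": [0, -0.1, 0, -0.4, 0, 0, -0.1, 0, -0.4, 0, 0, -0.1, 0, -0.4, 0]}}

```text
clock: 4.05
eef_pos: [0.4915, -0.0939, 0.7363]
ee_rot: [[-0.945, 0.183, 0.272], [0.176, 0.983, -0.048], [-0.276, 0.002, -0.961]]
contact_force: [-0.2, -0.8, -0.0]
gripper_width: 0.0003
```

>>> {"api": "servo_tool", "payload": {"commands": [0, -0.1, 0, -0.4, 0, 0, -0.1, 0, -0.4, 0, 0, -0.1, 0, -0.4, 0]}}

```text
clock: 4.35
eef_pos: [0.4819, -0.0927, 0.7639]
ee_rot: [[-0.927, 0.185, 0.328], [0.175, 0.983, -0.058], [-0.333, 0.004, -0.943]]
contact_force: [-0.1, 0.2, 0.4]
gripper_width: 0.0007
```

Run:
```python
from h import *
np.set_printoptions(precision=3,suppress=True)
s=readout.get_state(); print(s['joint_pos'],s['eef_pos']); print(s['ee_rot'])
```

```text
[-0.725  0.074  0.97   0.669 -0.092  2.089  1.558] [ 0.482 -0.093  0.764]
[[-0.927  0.185  0.328]
 [ 0.175  0.983 -0.058]
 [-0.333  0.004 -0.943]]
```

>>> {"api": "servo_tool", "payload": {"commands": [0, -0.15, 0, -0.4, 0, 0, -0.15, 0, -0.4, 0]}}

```text
clock: 4.55
eef_pos: [0.4806, -0.0924, 0.7887]
ee_rot: [[-0.907, 0.185, 0.378], [0.173, 0.983, -0.067], [-0.384, 0.005, -0.923]]
contact_force: [0.2, -0.4, -0.4]
gripper_width: 0.0005
```

>>> {"api": "servo_tool", "payload": {"commands": [0, -0.15, 0, -0.4, 0, 0, -0.15, 0, -0.4, 0]}}

```text
clock: 4.75
eef_pos: [0.4743, -0.0922, 0.8133]
ee_rot: [[-0.885, 0.187, 0.427], [0.171, 0.982, -0.076], [-0.434, 0.006, -0.901]]
contact_force: [-0.2, -0.2, -0.4]
gripper_width: 0.0008
```

>>> {"api": "servo_tool", "payload": {"commands": [0, -0.15, 0, -0.4, 0, 0, -0.15, 0, -0.4, 0, 0, -0.15, 0, -0.4, 0]}}

```text
clock: 5.05
eef_pos: [0.4611, -0.091, 0.8396]
ee_rot: [[-0.858, 0.189, 0.478], [0.168, 0.982, -0.086], [-0.486, 0.007, -0.874]]
contact_force: [-0.1, 0.2, -0.3]
gripper_width: 0.0002
```

Run:
```python
from h import *
np.set_printoptions(precision=3,suppress=True)
s=readout.get_state(); print(s['joint_pos'],s['eef_pos']); print(s['ee_rot'])
```

```text
[-0.998  0.056  1.274  0.526 -0.11   2.089  1.562] [ 0.461 -0.091  0.84 ]
[[-0.858  0.189  0.478]
 [ 0.168  0.982 -0.086]
 [-0.486  0.007 -0.874]]
```

>>> {"api": "servo_tool", "payload": {"commands": [0, -0.25, 0, -0.4, 0, 0, -0.25, 0, -0.4, 0]}}

```text
clock: 5.25
eef_pos: [0.464, -0.088, 0.8603]
ee_rot: [[-0.835, 0.184, 0.519], [0.16, 0.983, -0.09], [-0.527, 0.008, -0.85]]
contact_force: [0.2, 0.5, 0.4]
gripper_width: 0.0005
```

>>> {"api": "servo_tool", "payload": {"commands": [0, -0.25, 0, -0.4, 0, 0, -0.25, 0, -0.4, 0]}}

```text
clock: 5.45
eef_pos: [0.4596, -0.0909, 0.8828]
ee_rot: [[-0.806, 0.185, 0.562], [0.157, 0.983, -0.099], [-0.571, 0.008, -0.821]]
contact_force: [-0.4, -0.8, 0.1]
gripper_width: 0.0008
```

>>> {"api": "servo_tool", "payload": {"commands": [0, -0.3, 0, -0.4, 0, 0, -0.3, 0, -0.4, 0]}}

```text
clock: 5.65
eef_pos: [0.4576, -0.0912, 0.9038]
ee_rot: [[-0.776, 0.187, 0.602], [0.153, 0.982, -0.107], [-0.612, 0.009, -0.791]]
contact_force: [0.7, -0.5, 0.1]
gripper_width: 0.0002
```

>>> {"api": "servo_tool", "payload": {"commands": [0, -0.3, 0, -0.4, 0, 0, -0.3, 0, -0.4, 0]}}

```text
clock: 5.85
eef_pos: [0.4501, -0.0906, 0.9241]
ee_rot: [[-0.745, 0.188, 0.64], [0.149, 0.982, -0.115], [-0.65, 0.009, -0.76]]
contact_force: [-0.7, -0.8, -0.5]
gripper_width: 0.0002
```

Run:
```python
from h import *
np.set_printoptions(precision=3,suppress=True)
s=readout.get_state(); print(s['joint_pos'],s['eef_pos']); print(s['ee_rot'])
```

```text
[-0.474  0.102  0.872  0.271 -0.23   2.089  1.556] [ 0.45  -0.091  0.924]
[[-0.745  0.188  0.64 ]
 [ 0.149  0.982 -0.115]
 [-0.65   0.009 -0.76 ]]
```

>>> {"api": "servo_tool", "payload": {"commands": [0, -0.2, 0, -0.4, 0, 0, -0.2, 0, -0.4, 0]}}

```text
clock: 6.05
eef_pos: [0.426, -0.0879, 0.9456]
ee_rot: [[-0.712, 0.191, 0.676], [0.146, 0.982, -0.124], [-0.687, 0.01, -0.726]]
contact_force: [-0.8, 0.5, -0.4]
gripper_width: 0.0006
```

>>> {"api": "servo_tool", "payload": {"commands": [0, -0.2, 0, -0.4, 0, 0, -0.2, 0, -0.4, 0]}}

```text
clock: 6.25
eef_pos: [0.4139, -0.0832, 0.9551]
ee_rot: [[-0.696, 0.191, 0.692], [0.141, 0.982, -0.129], [-0.704, 0.008, -0.71]]
contact_force: [-0.1, 1.0, 0.3]
gripper_width: 0.0004
```

>>> {"api": "servo_tool", "payload": {"commands": [0, -0.2, 0, -0.4, 0, 0, -0.2, 0, -0.4, 0]}}

```text
clock: 6.45
eef_pos: [0.4086, -0.0839, 0.9591]
ee_rot: [[-0.688, 0.189, 0.701], [0.139, 0.982, -0.128], [-0.712, 0.01, -0.702]]
contact_force: [0.5, -0.9, -0.8]
gripper_width: 0.0008
```

Run:
```python
from h import *
np.set_printoptions(precision=3,suppress=True)
s=readout.get_state(); print(s['joint_pos'],s['eef_pos']); print(s['ee_rot'])
```

```text
[-0.819  0.007  0.852  0.258  0.116  2.089  1.507] [ 0.409 -0.084  0.959]
[[-0.688  0.189  0.701]
 [ 0.139  0.982 -0.128]
 [-0.712  0.01  -0.702]]
```

```bash
cat >> h.py <<'E'
np.set_printoptions(precision=4,suppress=True)
def cur():
    s=readout.get_state(); p=np.load('p.npy'); print('clk',s['clock'],'box tip',toB(p,s['eef_pos']).round(1),'F',s['contact_force'].round(1),'w',round(s['gripper_width'],4),'j',s['joint_pos'].round(2)); return s,p
def go(q):
    s,p=cur(); d=W(p,q)[0]-s['eef_pos']; print('tool d',s['ee_rot'].T@d, 'tool x ref in box: lean',np.degrees(np.arccos(-s['ee_rot'][2,2])))
E
python3 -c "
from h import *
p=np.load('p.npy'); p[1]-=0.001; np.save('p.npy',p)
go((-190,0,252))"
```

```text
clk 6.45 box tip [-290.4  -60.5  959.1] F [ 0.5 -0.9 -0.8] w 0.0008 j [-0.82  0.01  0.85  0.26  0.12  2.09  1.51]
tool d [0.4349 0.0564 0.5669] tool x ref in box: lean 45.43736975566069
```

>>> {"api": "servo_tool", "payload": {"commands": [0.46, 0.435, 0.056, 0.567, 0, 0.46, 0.435, 0.056, 0.567, 0, 0.46, 0.435, 0.056, 0.567, 0, 0.46, 0.435, 0.056, 0.567, 0, 0.46, 0.435, 0.056, 0.567, 0, 0.46, 0.435, 0.056, 0.567, 0, 0.46, 0.435, 0.056, 0.567, 0, 0.46, 0.435, 0.056, 0.567, 0, 0.46, 0.435, 0.056, 0.567, 0, 0.46, 0.435, 0.056, 0.567, 0, 0.46, 0.435, 0.056, 0.567, 0, 0.46, 0.435, 0.056, 0.567, 0, 0.46, 0.435, 0.056, 0.567, 0, 0.46, 0.435, 0.056, 0.567, 0, 0.46, 0.435, 0.056, 0.567, 0, 0.46, 0.435, 0.056, 0.567, 0, 0.46, 0.435, 0.056, 0.567, 0]}}

```text
clock: 8.15
eef_pos: [0.5392, -0.0728, 0.6264]
ee_rot: [[-0.704, 0.168, 0.69], [0.127, 0.986, -0.11], [-0.699, 0.011, -0.715]]
contact_force: [0.3, 5.7, -0.5]
gripper_width: 0.0402
```

```bash
python3 -c "
from h import *
go((-125,0,252))
for n in ['wrist','top','scene']: snap(n,n+'1')
p=np.load('p.npy')
overlay('wrist1',p,'wo1',(0,0,640,400),1.25)
overlay('scene1',p,'so1',(195,100,345,285),3.2)
"
```

```text
clk 8.15 box tip [-163.3  -28.5  626.4] F [ 0.3  5.7 -0.5] w 0.0402 j [ 0.33 -0.38 -0.21  1.55 -0.04  1.19  1.5 ]
tool d [0.2347 0.0248 0.2946] tool x ref in box: lean 44.361950606975526
```

View pics/wo1.png

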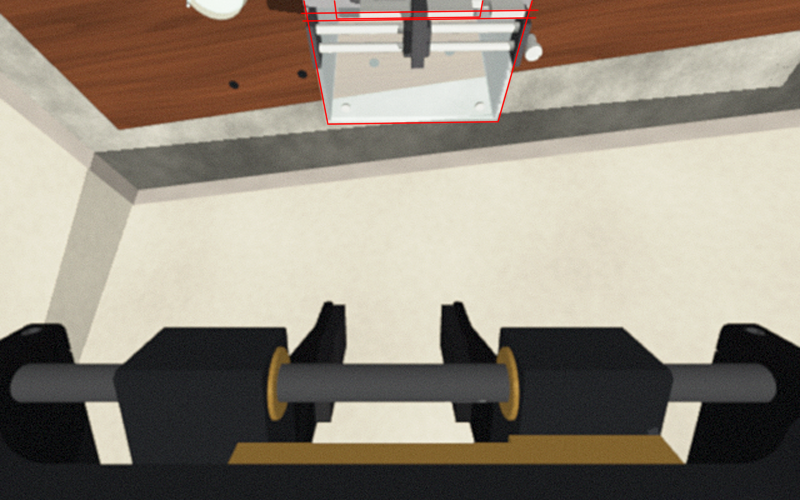

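View pics/so1.png

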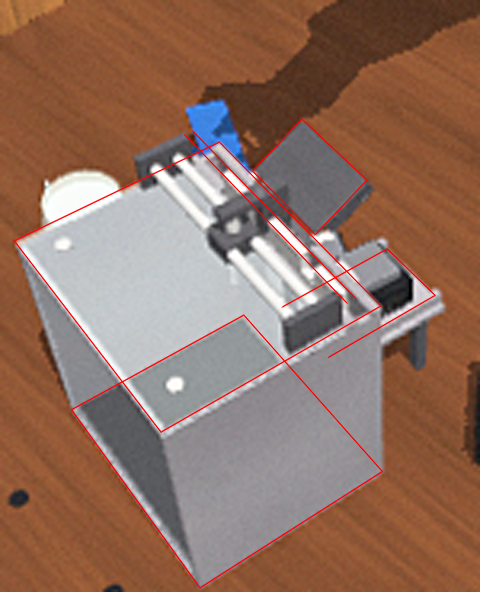

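View pics/top1.png

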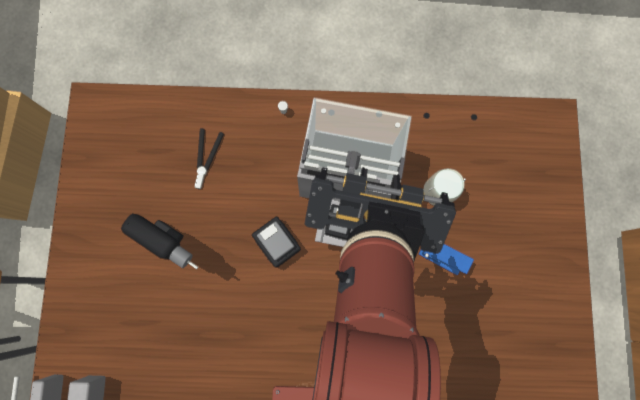

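```bash
cat > fk.py <<'E'
import numpy as np
from scipy.spatial.transform import Rotation as R
from scipy.optimize import least_squares
J=np.array([[1.065,.3337,.0398,1.466,-.0134,1.3433,-.0585],[.573,.118,-.545,1.136,.064,1.905,1.457],[-.341,.155,.584,.878,-.101,2.089,1.584],[-.203,.218,.473,.697,-.127,2.089,1.575],[-.725,.074,.97,.669,-.092,2.089,1.558],[-.998,.056,1.274,.526,-.11,2.089,1.562],[-.474,.102,.872,.271,-.23,2.089,1.556],[-.819,.007,.852,.258,.116,2.089,1.507],[.33,-.38,-.21,1.55,-.04,1.19,1.5]])
P=np.array([[.257,-.5966,.2219],[.510,-.096,.522],[.507,-.098,.626],[.544,-.103,.672],[.482,-.093,.764],[.461,-.091,.84],[.45,-.091,.924],[.409,-.084,.959],[.5392,-.0728,.6264]])
Z=np.array([[0,0,-1],[0,0,-1],[.042,-.007,-.999],[.154,-.028,-.988],[.328,-.058,-.943],[.478,-.086,-.874],[.64,-.115,-.76],[.701,-.128,-.702],[.69,-.11,-.715]])
def fk(q,k,sg=(-1,-1,-1)):
    c,h,a1,L1,a2,L2,a3,L3,yo,y2,y3=k
    M=R.from_euler('z',sg[0]*q[0]+c).as_matrix(); p=M@[a1,yo,h]
    M=M@R.from_euler('y',q[1]).as_matrix()@R.from_euler('z',sg[1]*q[2]).as_matrix(); p=p+M@[a2,y2,L1]
    M=M@R.from_euler('y',q[3]).as_matrix()@R.from_euler('z',sg[2]*q[4]).as_matrix(); p=p+M@[a3,y3,L2]
    M=M@R.from_euler('y',q[5]).as_matrix(); p=p+M@[0,0,L3]
    return p,M
if __name__=='__main__':
  import itertools
  best=None
  for sg in itertools.product([-1,1],repeat=3):
    f=lambda k:np.concatenate([np.r_[fk(q,k,sg)[0]-p,.3*(fk(q,k,sg)[1][:,2]-z)] for q,p,z in zip(J,P,Z)])
    for c0 in [0,-.1]:
        r=least_squares(f,[c0,.3,.07,.36,.07,.37,.01,.3,0,0,0])
        if best is None or r.cost<best[0]: best=(r.cost,sg,r.x)
  print(best, ); np.savez('fk.npz',sg=best[1],k=best[2])
  sg,k=best[1],best[2]
  for q,p,z in zip(J,P,Z): print((fk(q,k,sg)[0]-p).round(4),(fk(q,k,sg)[1][:,2]-z).round(3))
E
python3 fk.py
```

```text
(np.float64(1.6438817061499498e-06), (-1, -1, -1), array([ 5.01401678e-04,  2.50498069e-01, -3.61852755e-04,  4.82854453e-01,
        2.20704943e-04,  5.03113544e-01,  7.98000763e-04,  3.70651167e-01,
       -2.17255334e-02, -2.36466658e-02,  1.02365775e-03]))
[ 0.0002  0.0004 -0.0004] [-0.     0.001  0.   ]
[-0.0001  0.0002 -0.0004] [-0.001  0.001  0.   ]
[-0.0001 -0.0001  0.0002] [-0.    -0.001 -0.   ]
[ 0.0005  0.0001 -0.    ] [-0.  0.  0.]
[-0.0001  0.     -0.    ] [-0. -0.  0.]
[ 0.0001  0.0001 -0.0001] [0.001 0.001 0.   ]
[0.0001 0.0003 0.0001] [-0.001 -0.001 -0.   ]
[-0.0003 -0.0002 -0.    ] [-0.     0.001  0.   ]
[-0.0003 -0.0008  0.0008] [ 0.    -0.001 -0.   ]
```

```bash
cat > ik.py <<'E'
from h import *; from fk import fk
from scipy.optimize import least_squares
d=np.load('fk.npz'); k=d['k'];sg=d['sg']
lo=np.array([-2.58,-.38,-1.3,.25,-1.5,.08]);hi=np.array([2.58,2.09,1.39,2.4,4.64,2.09])
p=np.load('p.npy')
def sol(q,lean,az=-10):
    t=W(p,q)[0]; a,l=np.radians([az,lean]); z=np.array([np.sin(l)*np.cos(a),np.sin(l)*np.sin(a),-np.cos(l)])
    b=None
    for s in [(.3,0,0,1.8,0,.8),(-.4,0,.5,1.8,0,.8),(.9,0,-.9,1.8,0,.8),(-.9,.3,.9,2,0,.3)]:
        f=lambda x:np.r_[fk(x,k,sg)[0]-t,.4*(fk(x,k,sg)[1][:,2]-z)]
        r=least_squares(f,np.clip(s,lo+.01,hi-.01),bounds=(lo,hi))
        if b is None or r.cost<b[0]: b=(r.cost,r.x,r.fun)
    return b
if __name__=='__main__':
  for q in [(-190,0,252),(-125,0,252),(-125,0,285),(-125,70,285),(-215,0,105),(-140,0,105),(-77,0,105)]:
    for l in [0,15,25,30,35,45,55]:
        b=sol(q,l); print(q,l,'err mm',(np.linalg.norm(b[2][:3])*1e3).round(1),'ori',np.linalg.norm(b[2][3:]/.4).round(3),b[1].round(2))
E
python3 ik.py
```

```text
(-190, 0, 252) 0 err mm 0.0 ori 0.0 [ 0.85  0.13 -0.92  1.7   0.11  1.36]
(-190, 0, 252) 15 err mm 0.0 ori 0.0 [ 0.08 -0.13 -0.12  1.94  0.04  1.08]
(-190, 0, 252) 25 err mm 0.0 ori 0.0 [ 0.95 -0.33 -0.82  2.06 -0.27  0.89]
(-190, 0, 252) 30 err mm 0.0 ori 0.0 [-0.27 -0.34  0.13  2.17  0.27  0.82]
(-190, 0, 252) 35 err mm 0.0 ori 0.0 [-0.19 -0.38  0.04  2.24  0.3   0.72]
(-190, 0, 252) 45 err mm 22.7 ori 0.023 [ 0.09 -0.38 -0.22  2.33  0.33  0.47]
(-190, 0, 252) 55 err mm 40.0 ori 0.056 [ 0.13 -0.38 -0.3   2.4   0.72  0.33]
(-125, 0, 252) 0 err mm 0.0 ori 0.0 [ 0.51  0.24 -0.59  1.56  0.13  1.38]
(-125, 0, 252) 15 err mm 0.0 ori 0.0 [ 0.87  0.05 -0.91  1.78  0.1   1.07]
(-125, 0, 252) 25 err mm 0.0 ori 0.0 [ 0.08 -0.11 -0.11  1.97  0.1   0.86]
(-125, 0, 252) 30 err mm 0.0 ori 0.0 [ 0.1  -0.16 -0.14  2.04  0.13  0.75]
(-125, 0, 252) 35 err mm 0.0 ori 0.0 [ 0.97 -0.28 -0.88  2.09 -0.24  0.63]
(-125, 0, 252) 45 err mm 0.0 ori 0.0 [ 0.88 -0.37 -0.8   2.24 -0.38  0.39]
(-125, 0, 252) 55 err mm 0.0 ori 0.0 [ 0.31 -0.34 -0.39  2.39  0.75  0.18]
(-125, 0, 285) 0 err mm 0.0 ori 0.0 [-0.42  0.
[... 1887 characters left out ...]
4  0.75  2.36  0.73  0.38]
(-140, 0, 105) 45 err mm 4.8 ori 0.011 [ 1.25 -0.09 -1.3   2.4   1.44  0.1 ]
(-140, 0, 105) 55 err mm 39.3 ori 0.078 [ 1.15  0.09 -1.3   2.4   2.    0.36]
(-77, 0, 105) 0 err mm 0.0 ori 0.0 [ 0.52  0.46 -0.64  1.62  0.29  1.16]
(-77, 0, 105) 15 err mm 0.0 ori 0.0 [ 0.77  0.34 -0.91  1.86  0.45  0.85]
(-77, 0, 105) 25 err mm 0.0 ori 0.0 [ 0.08  0.13 -0.12  2.05  0.2   0.54]
(-77, 0, 105) 30 err mm 0.0 ori 0.0 [ 0.89  0.2  -0.98  2.09  0.61  0.49]
(-77, 0, 105) 35 err mm 0.0 ori 0.0 [ 0.09  0.07 -0.15  2.19  0.48  0.31]
(-77, 0, 105) 45 err mm 0.0 ori 0.0 [ 0.13  0.06 -0.23  2.33  1.61  0.2 ]
(-77, 0, 105) 55 err mm 1.6 ori 0.003 [ 1.14  0.33 -1.3   2.4   2.24  0.57]
```

Run:
```python
from ik import *
for q in [(-160,-28,550),(-170,-20,450),(-190,0,330),(-175,0,305),(-150,0,275),(-125,0,250),(-125,0,290),(-125,70,290),(-150,70,275),(-180,70,300)]:
    for l in [38,41,44]:
        b=sol(q,l); print(q,l,'err mm',(np.linalg.norm(b[2][:3])*1e3).round(1),'ori',np.linalg.norm(b[2][3:]/.4).round(3),b[1].round(2))
```

```text
(-160, -28, 550) 38 err mm 0.0 ori 0.0 [ 0.24 -0.35 -0.18  1.64  0.01  1.19]
(-160, -28, 550) 41 err mm 0.7 ori 0.001 [ 0.22 -0.38 -0.16  1.68  0.03  1.12]
(-160, -28, 550) 44 err mm 11.0 ori 0.022 [ 0.22 -0.38 -0.16  1.69  0.04  1.08]
(-170, -20, 450) 38 err mm 6.8 ori 0.013 [ 0.2  -0.38 -0.17  1.85  0.04  1.02]
(-170, -20, 450) 41 err mm 17.0 ori 0.033 [ 0.19 -0.38 -0.17  1.87  0.06  0.97]
(-170, -20, 450) 44 err mm 27.3 ori 0.05 [ 0.18 -0.38 -0.17  1.88  0.07  0.93]
(-190, 0, 330) 38 err mm 16.8 ori 0.028 [ 0.12 -0.38 -0.19  2.09  0.12  0.81]
(-190, 0, 330) 41 err mm 26.4 ori 0.042 [ 0.11 -0.38 -0.19  2.11  0.16  0.75]
(-190, 0, 330) 44 err mm 35.8 ori 0.053 [ 0.09 -0.38 -0.19  2.14  0.21  0.7 ]
(-175, 0, 305) 38 err mm 3.6 ori 0.006 [ 0.13 -0.38 -0.2   2.15  0.12  0.73]
(-175, 0, 305) 41 err mm 12.6 ori 0.018 [ 0.12 -0.38 -0.2   2.17  0.16  0.67]
(-175, 0, 305) 44 err mm 21.4 ori 0.028 [ 0.11 -0.38 -0.2   2.2   0.22  0.61]
(-150, 0, 275) 38 err mm 0.0 ori 0.0 [ 0.66 -0.35 -0.6   2.15 -0.17  0.62]
(-150, 0, 275) 41 err mm 0.0 ori 0.0 [-0.18 -0.36  0.04  2.22  0.38  0.62]
(-150, 0,
[... 503 characters left out ...]
-0.03  0.5 ]
(-125, 70, 290) 38 err mm 0.0 ori 0.0 [-0.99 -0.35  0.57  2.11  0.72  0.86]
(-125, 70, 290) 41 err mm 0.0 ori 0.0 [-0.98 -0.38  0.55  2.15  0.8   0.83]
(-125, 70, 290) 44 err mm 0.0 ori 0.0 [ 0.28 -0.29 -0.48  2.15  0.29  0.55]
(-150, 70, 275) 38 err mm 0.0 ori 0.0 [-0.86 -0.36  0.44  2.17  0.69  0.83]
(-150, 70, 275) 41 err mm 0.0 ori 0.0 [-0.83 -0.38  0.39  2.21  0.76  0.79]
(-150, 70, 275) 44 err mm 0.0 ori 0.0 [ 0.04 -0.32 -0.31  2.22  0.42  0.57]
(-180, 70, 300) 38 err mm 0.0 ori 0.0 [-0.48 -0.38  0.1   2.16  0.5   0.84]
(-180, 70, 300) 41 err mm 1.2 ori 0.002 [-0.11 -0.38 -0.2   2.19  0.37  0.72]
(-180, 70, 300) 44 err mm 8.3 ori 0.012 [-0.13 -0.38 -0.2   2.21  0.46  0.68]
```

```bash
python3 -c "
from h import *
go((-160,0,275))"
```

```text
clk 8.3 box tip [-163.3  -37.2  623.8] F [-0.3 -0.4  0.9] w 0.0401 j [ 0.36 -0.38 -0.22  1.55 -0.04  1.19  1.5 ]
tool d [0.241  0.0347 0.2525] tool x ref in box: lean 44.04974789817222
```

>>> {"api": "servo_tool", "payload": {"commands": [0.46, 0.241, 0.035, 0.253, 0, 0.46, 0.241, 0.035, 0.253, 0, 0.46, 0.241, 0.035, 0.253, 0, 0.46, 0.241, 0.035, 0.253, 0, 0.46, 0.241, 0.035, 0.253, 0, 0.46, 0.241, 0.035, 0.253, 0, 0.46, 0.241, 0.035, 0.253, 0, 0.46, 0.241, 0.035, 0.253, 0, 0.46, 0.241, 0.035, 0.253, 0, 0.46, 0.241, 0.035, 0.253, 0, 0.46, 0.241, 0.035, 0.253, 0, 0.46, 0.241, 0.035, 0.253, 0, 0.46, 0.241, 0.035, 0.253, 0]}}

```text
clock: 9.6
eef_pos: [0.5516, -0.0451, 0.2748]
ee_rot: [[-0.705, 0.187, 0.684], [0.139, 0.982, -0.125], [-0.695, 0.007, -0.719]]
contact_force: [-0.3, 0.8, -0.1]
gripper_width: 0.0399
```

```bash
python3 -c "
from h import *
go((-160,0,275))"
```

```text
clk 9.6 box tip [-155.6    0.8  274.8] F [-0.3  0.8 -0.1] w 0.0399 j [ 0.12 -0.38 -0.21  2.27  0.25  0.52  1.1 ]
tool d [ 0.003  -0.0009 -0.0032] tool x ref in box: lean 44.0420257264862
```

Recovered as predicted. Look before sliding under.

```bash
python3 -c "
from h import *
snap('wrist','wrist2');snap('scene','scene2')
p=np.load('p.npy')
overlay('wrist2',p,'wo2',(0,0,640,400),1.25)
overlay('scene2',p,'so2',(225,90,345,220),4.4)
go((-127,0,250))
"
```

```text
clk 9.7 box tip [-155.9    0.8  274.1] F [ 0.4 -0.7 -0.6] w 0.0402 j [ 0.12 -0.38 -0.21  2.27  0.25  0.52  1.1 ]
tool d [-0.0041 -0.0002  0.0374] tool x ref in box: lean 43.994642252234584
```

View pics/wo2.png

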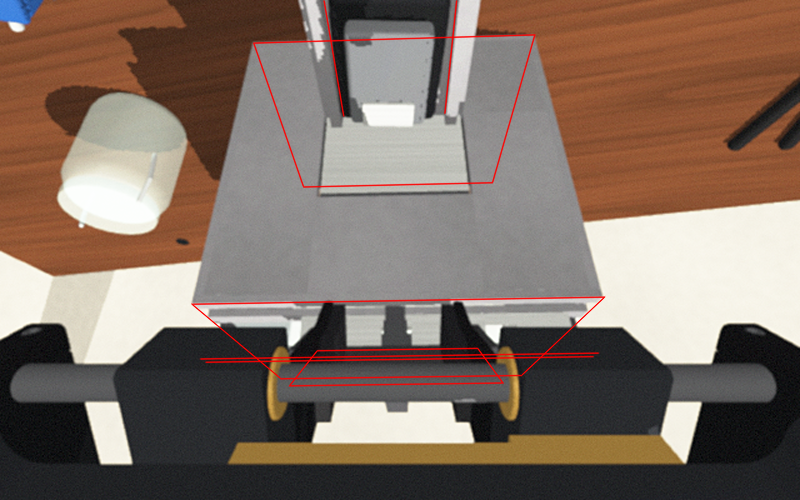

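View pics/so2.png

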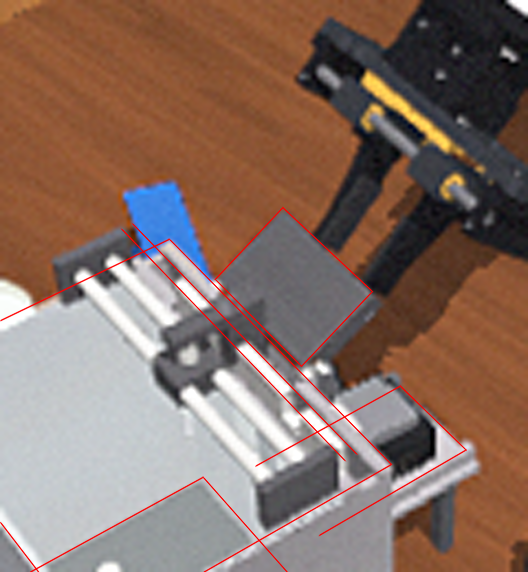

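>>> {"api": "servo_tool", "payload": {"commands": [0.46, -0.001, 0, 0.015, 0, 0.46, -0.004, 0, 0.037, 0, 0.46, -0.004, 0, 0.037, 0]}}

```text
clock: 10.0
eef_pos: [0.5796, -0.0506, 0.2484]
ee_rot: [[-0.708, 0.187, 0.681], [0.14, 0.982, -0.125], [-0.693, 0.007, -0.721]]
contact_force: [-0.1, -0.0, -0.4]
gripper_width: 0.0401
```

```bash
python3 -c "
from h import *
go((-127,0,285))
s=readout.get_state(); print(s['ee_rot'].T@[0,0,1], s['ee_rot'].T@(W(np.load('p.npy'),(0,1000,0))[0]-W(np.load('p.npy'),(0,0,0))[0]))
"
```

```text
clk 10.0 box tip [-127.    -0.1  248.4] F [-0.1 -0.  -0.4] w 0.0401 j [ 0.16 -0.28 -0.23  2.26  0.3   0.44  1.06]
tool d [-0.0254  0.0003 -0.0264] tool x ref in box: lean 43.843869833079246
[-0.6927  0.0069 -0.7212] [ 0.0234  0.9996 -0.0129]
```

>>> {"api": "servo_tool", "payload": {"commands": [0.46, -0.007, 0, -0.0072, 0, 0.46, -0.014, 0, -0.0144, 0, 0.46, -0.019, 0, -0.02, 0, 0.46, -0.025, 0, -0.026, 0, 0.46, -0.025, 0, -0.026, 0]}}

```text
clock: 10.5
eef_pos: [0.5793, -0.0508, 0.2857]
ee_rot: [[-0.707, 0.187, 0.682], [0.14, 0.982, -0.125], [-0.693, 0.007, -0.721]]
contact_force: [-5.1, 0.8, -4.5]
gripper_width: 0.0404
```

```bash
python3 -c "
from h import *
go((-127,0,285))
snap('scene','scene3');snap('wrist','wrist3')
p=np.load('p.npy')
overlay('scene3',p,'so3',(225,90,345,220),4.4)
overlay('wrist3',p,'wo3',(0,0,640,400),1.25)
"
```

```text
clk 10.5 box tip [-127.3   -0.3  285.7] F [-5.1  0.8 -4.5] w 0.0404 j [ 0.12 -0.32 -0.2   2.2   0.25  0.52  1.12]
tool d [0.0003 0.0003 0.0007] tool x ref in box: lean 43.880228260009616
```

View pics/so3.png

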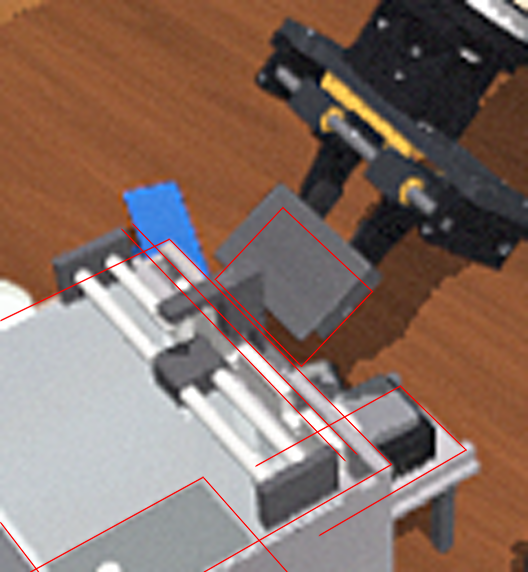

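View pics/wo3.png

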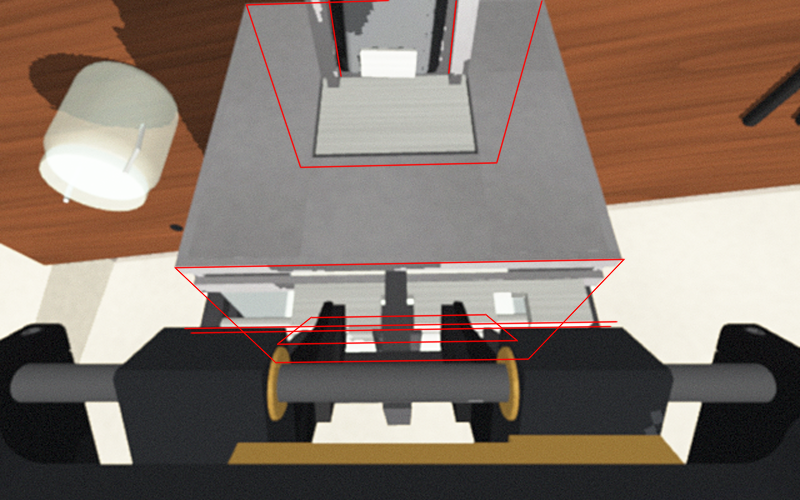

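```bash
python3 -c "
from h import *
p=np.load('p.npy');s=load('scene3')
for l in [0,10,16.5,20,25,30,35]: print(l,((proj(s,W(p,[(-142,-46,296+l),(-142,46,296+l),(-90,46,266+l)]))+.5-[225,90])*4.4).round(0).tolist())
"
```

```text
0 [[282.0, 207.0], [372.0, 291.0], [301.0, 366.0]]
10 [[282.0, 195.0], [372.0, 278.0], [300.0, 354.0]]
16.5 [[281.0, 186.0], [372.0, 270.0], [300.0, 346.0]]
20 [[281.0, 182.0], [372.0, 266.0], [299.0, 342.0]]
25 [[280.0, 175.0], [371.0, 259.0], [299.0, 336.0]]
30 [[280.0, 169.0], [371.0, 253.0], [299.0, 330.0]]
35 [[279.0, 162.0], [371.0, 246.0], [298.0, 323.0]]
```

>>> {"api": "servo_tool", "payload": {"commands": [0.46, -0.0055, 0, -0.006, 0, 0.46, -0.0055, 0, -0.006, 0, 0.46, -0.005, 0.015, -0.006, 0, 0.46, -0.005, 0.03, -0.006, 0, 0.46, -0.0045, 0.045, -0.0065, 0, 0.46, -0.004, 0.056, -0.007, 0, 0.46, -0.004, 0.066, -0.007, 0, 0.46, -0.004, 0.066, -0.007, 0]}}

```text
clock: 11.4
eef_pos: [0.5896, 0.0159, 0.2923]
ee_rot: [[-0.708, 0.185, 0.681], [0.138, 0.983, -0.123], [-0.692, 0.007, -0.722]]
contact_force: [-3.1, 1.7, -5.6]
gripper_width: 0.0402
```

```bash
python3 -c "
from h import *
go((-127,65,293))
snap('scene','scene4');snap('wrist','wrist4')
p=np.load('p.npy')
overlay('scene4',p,'so4',(225,90,345,220),4.4,sl=65,lift=27)
overlay('wrist4',p,'wo4',(0,0,640,400),1.25,sl=65,lift=27)
"
```

```text
clk 11.4 box tip [-127.9   67.2  292.3] F [-3.1  1.7 -5.6] w 0.0402 j [ 0.16 -0.29 -0.38  2.16  0.35  0.57  0.9 ]
tool d [-0.0012 -0.0022  0.0001] tool x ref in box: lean 43.7961769890454
```

View pics/so4.png

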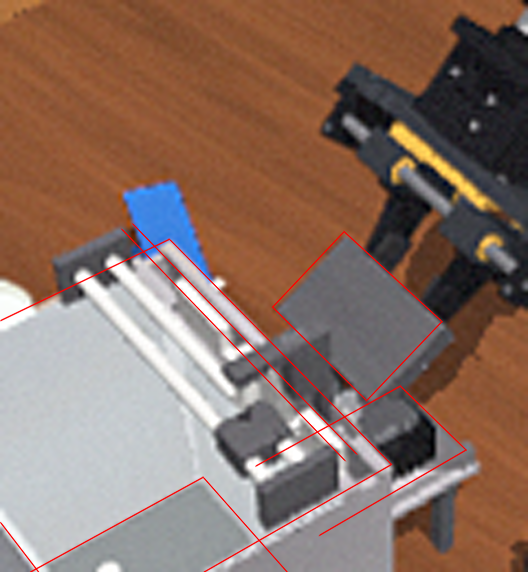

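View pics/wo4.png

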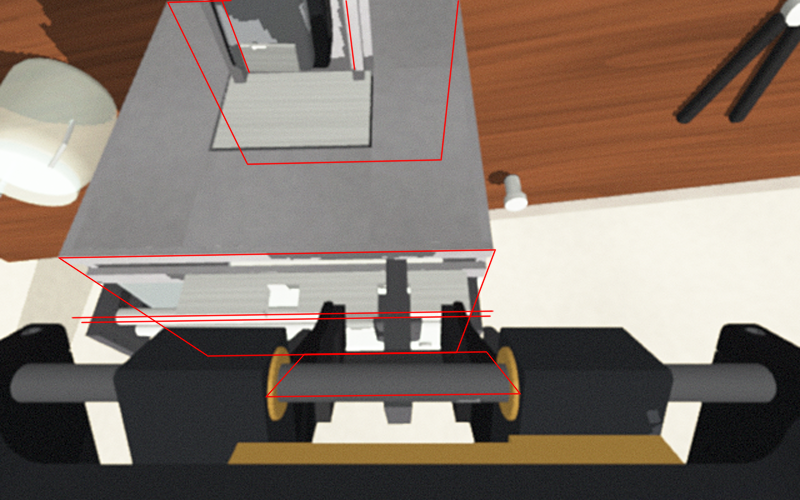

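>>> {"api": "servo_tool", "payload": {"commands": [0.46, 0, -0.0025, 0, 0, 0.46, 0, -0.0025, 0, 0, 0.46, 0.007, -0.0025, 0.007, 0, 0.46, 0.014, -0.0025, 0.0145, 0, 0.46, 0.021, -0.0025, 0.0215, 0, 0.46, 0.028, -0.003, 0.029, 0, 0.46, 0.028, -0.003, 0.029, 0]}}

```text
clock: 12.2
eef_pos: [0.5892, 0.0116, 0.2517]
ee_rot: [[-0.708, 0.187, 0.681], [0.14, 0.982, -0.124], [-0.692, 0.007, -0.721]]
contact_force: [0.1, -0.1, 0.4]
gripper_width: 0.0398
```

```bash
python3 -c "
from h import *
go((-127,65,293))
snap('scene','scene5');snap('wrist','wrist5')
p=np.load('p.npy')
overlay('scene5',p,'so5',(225,90,345,220),4.4,sl=65,lift=0)
crop('wrist5',200,180,440,340,3.3,'w5c')
"
```

```text
clk 12.2 box tip [-127.7   62.9  251.7] F [ 0.1 -0.1  0.4] w 0.0398 j [ 0.2  -0.25 -0.42  2.22  0.42  0.48  0.82]
tool d [-0.029   0.0024 -0.0293] tool x ref in box: lean 43.82797718997381
```

View pics/so5.png

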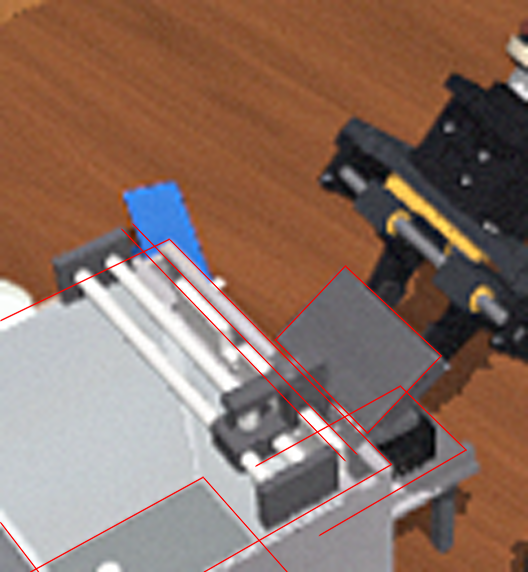

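View pics/w5c.png

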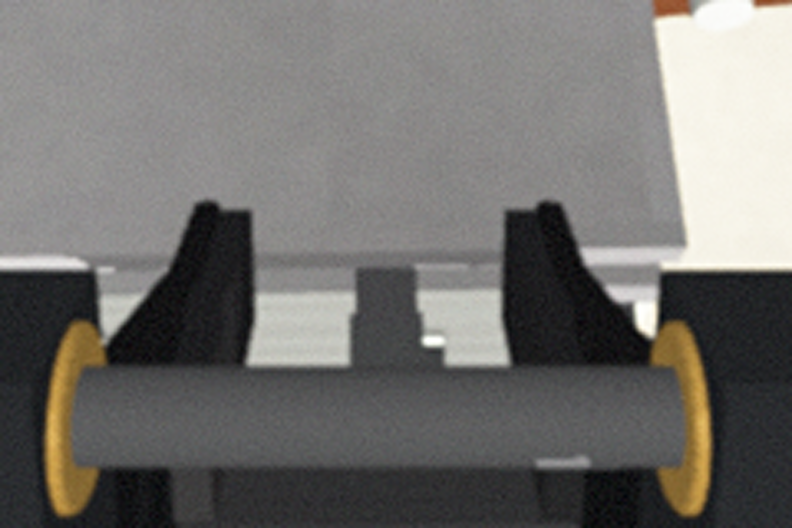

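```bash
python3 -c "
from h import *
s,p=cur()
for q in [(-172,63,297),(-245,-4,190)]:
    d=W(p,q)[0]-s['eef_pos']; print(s['ee_rot'].T@d)
"
```

```text
clk 12.3 box tip [-127.3   63.2  253.1] F [0.  1.9 0.5] w 0.0398 j [ 0.2  -0.25 -0.42  2.21  0.42  0.49  0.82]
[ 0.0017 -0.001  -0.0626]
[ 0.1269 -0.0706 -0.0353]
```

>>> {"api": "servo_tool", "payload": {"commands": [0.46, 0, 0, -0.03, 0, 0.2, 0.002, -0.001, -0.062, 0, 0.2, 0.127, -0.07, -0.035, 0, 0.2, 0.127, -0.07, -0.035, 0, 0.2, 0.127, -0.07, -0.035, 0, 0.2, 0.127, -0.07, -0.035, 0, 0.2, 0.127, -0.07, -0.035, 0, 0.2, 0.127, -0.07, -0.035, 0]}}

```text
clock: 13.1
eef_pos: [0.5145, -0.0326, 0.1992]
ee_rot: [[-0.733, 0.197, 0.651], [0.146, 0.98, -0.132], [-0.664, -0.001, -0.747]]
contact_force: [0.7, -0.0, -0.2]
gripper_width: 0.0177
```

```bash
python3 -c "
from h import *
go((-245,-4,190))"
```

```text
clk 13.1 box tip [-194.2    7.2  199.2] F [ 0.7 -0.  -0.2] w 0.0177 j [ 0.26 -0.38 -0.39  2.4   0.22  0.42  1.05]
tool d [ 0.0437 -0.013  -0.0266] tool x ref in box: lean 41.64082885212569
```

Ratchet the lean down by repeated short calls.

>>> {"api": "servo_tool", "payload": {"commands": [0.2, 0.08, -0.013, -0.045, 0, 0.2, 0.08, -0.013, -0.045, 0, 0.2, 0.08, -0.013, -0.045, 0]}}

```text
clock: 13.4
eef_pos: [0.5009, -0.0187, 0.1905]
ee_rot: [[-0.758, 0.204, 0.619], [0.15, 0.979, -0.139], [-0.635, -0.013, -0.773]]
contact_force: [-0.6, -0.1, -0.3]
gripper_width: 0.0178
```

>>> {"api": "servo_tool", "payload": {"commands": [0.2, 0.08, 0, -0.06, 0, 0.2, 0.08, 0, -0.06, 0, 0.2, 0.08, 0, -0.06, 0]}}

```text
clock: 13.7
eef_pos: [0.4817, 0.0177, 0.1735]
ee_rot: [[-0.78, 0.22, 0.586], [0.154, 0.975, -0.161], [-0.606, -0.035, -0.794]]
contact_force: [-0.4, -0.5, 0.7]
gripper_width: 0.0175
```

>>> {"api": "servo_tool", "payload": {"commands": [0.2, 0.08, 0, -0.06, 0, 0.2, 0.08, 0, -0.06, 0, 0.2, 0.08, 0, -0.06, 0]}}

```text
clock: 14.0
eef_pos: [0.4469, 0.0655, 0.1719]
ee_rot: [[-0.797, 0.231, 0.558], [0.154, 0.971, -0.182], [-0.584, -0.059, -0.81]]
contact_force: [-0.6, 0.9, 0.5]
gripper_width: 0.0173
```

```bash
python3 -c "
from h import *
go((-240,-4,108))"
```

```text
clk 14.0 box tip [-276.8   93.1  171.9] F [-0.6  0.9  0.5] w 0.0173 j [-0.08 -0.38 -0.48  2.4   0.46  0.72  0.51]
tool d [ 0.0052 -0.0903  0.0818] tool x ref in box: lean 35.91593973316157
```

```bash
python3 -c "
from h import *
go((-240,-4,150))"
```

```text
clk 14.0 box tip [-276.8   93.1  171.9] F [-0.6  0.9  0.5] w 0.0173 j [-0.08 -0.38 -0.48  2.4   0.46  0.72  0.51]
tool d [-0.0193 -0.0928  0.0477] tool x ref in box: lean 35.91593973316157
```

>>> {"api": "servo_tool", "payload": {"commands": [0.2, -0.019, -0.093, 0.048, 0, 0.2, -0.019, -0.093, 0.048, 0, 0.2, -0.019, -0.093, 0.048, 0, 0.2, -0.019, -0.093, 0.048, 0, 0.2, -0.019, -0.093, 0.048, 0]}}

```text
clock: 14.5
eef_pos: [0.48, -0.04, 0.1553]
ee_rot: [[-0.803, 0.241, 0.545], [0.163, 0.968, -0.189], [-0.573, -0.063, -0.817]]
contact_force: [-0.1, -0.3, 0.3]
gripper_width: 0.0175
```

```bash
python3 -c "
from h import *
go((-240,-4,108));go((-240,-4,150))"
```

```text
clk 14.5 box tip [-227.    -5.7  155.3] F [-0.1 -0.3  0.3] w 0.0175 j [ 0.58 -0.38 -0.69  2.4   0.06  0.49  1.16]
tool d [0.0378 0.0036 0.0311] tool x ref in box: lean 35.23233392446663
clk 14.5 box tip [-227.    -5.7  155.3] F [-0.1 -0.3  0.3] w 0.0175 j [ 0.58 -0.38 -0.69  2.4   0.06  0.49  1.16]
tool d [ 0.0137  0.001  -0.0032] tool x ref in box: lean 35.23233392446663
```

```bash
python3 -c "
from h import *
go((-275,-4,140))"
```

```text
clk 14.5 box tip [-227.    -5.7  155.3] F [-0.1 -0.3  0.3] w 0.0175 j [ 0.58 -0.38 -0.69  2.4   0.06  0.49  1.16]
tool d [ 0.0481 -0.0012 -0.0149] tool x ref in box: lean 35.23233392446663
```

>>> {"api": "servo_tool", "payload": {"commands": [0.2, 0.048, 0, -0.015, 0, 0.2, 0.048, 0, -0.015, 0, 0.2, 0.048, 0, -0.015, 0]}}

```text
clock: 14.8
eef_pos: [0.4654, -0.0219, 0.1538]
ee_rot: [[-0.82, 0.243, 0.518], [0.165, 0.967, -0.193], [-0.548, -0.072, -0.833]]
contact_force: [0.1, -0.2, 1.6]
gripper_width: 0.0175
```

>>> {"api": "servo_tool", "payload": {"commands": [0.2, 0.048, 0, -0.015, 0, 0.2, 0.048, 0, -0.015, 0, 0.2, 0.048, 0, -0.015, 0]}}

```text
clock: 15.1
eef_pos: [0.4487, -0.0015, 0.1522]
ee_rot: [[-0.835, 0.246, 0.492], [0.168, 0.966, -0.199], [-0.524, -0.083, -0.848]]
contact_force: [-0.2, -0.5, -0.9]
gripper_width: 0.0173
```

```bash
python3 -c "
from h import *
s,p=cur(); print(s['ee_rot']);go((-235,-4,107))"
```

```text
clk 15.1 box tip [-264.1   27.2  152.2] F [-0.2 -0.5 -0.9] w 0.0173 j [ 0.28 -0.38 -0.57  2.4   0.24  0.64  0.88]
[[-0.8353  0.2463  0.4915]
 [ 0.1678  0.9656 -0.1986]
 [-0.5235 -0.0834 -0.8479]]
clk 15.1 box tip [-264.1   27.2  152.2] F [-0.2 -0.5 -0.9] w 0.0173 j [ 0.28 -0.38 -0.57  2.4   0.24  0.64  0.88]
tool d [-0.0021 -0.0247  0.057 ] tool x ref in box: lean 32.01550902929452
```

>>> {"api": "servo_tool", "payload": {"commands": [0.2, -0.002, -0.025, 0.03, -5, 0.2, -0.002, -0.025, 0.057, -5, 0.2, -0.002, -0.025, 0.057, -5, 0.2, -0.002, -0.025, 0.057, -5]}}

```text
clock: 15.5
eef_pos: [0.4722, -0.0329, 0.1137]
ee_rot: [[-0.854, 0.177, 0.489], [0.089, 0.976, -0.198], [-0.513, -0.125, -0.849]]
contact_force: [-0.2, 1.2, 0.4]
gripper_width: 0.0172
```

```bash
python3 -c "
from h import *
s,p=cur(); print(s['ee_rot']);go((-235,-4,107))
snap('wrist','wrist6');snap('scene','scene6');snap('top','top6')
overlay('wrist6',p,'wo6',(0,0,640,400),1.25,sl=65)
overlay('scene6',p,'so6',(225,90,385,260),3.5,sl=65)
"
```

```text
clk 15.5 box tip [-235.9    0.1  113.7] F [-0.2  1.2  0.4] w 0.0172 j [ 0.91 -0.37 -1.01  2.4  -0.1   0.46  1.36]
[[-0.854   0.1767  0.4894]
 [ 0.0888  0.9763 -0.1976]
 [-0.5126 -0.1253 -0.8494]]
clk 15.5 box tip [-235.9    0.1  113.7] F [-0.2  1.2  0.4] w 0.0172 j [ 0.91 -0.37 -1.01  2.4  -0.1   0.46  1.36]
tool d [ 0.0029 -0.0032  0.0066] tool x ref in box: lean 31.85239862101646
```

View pics/wo6.png

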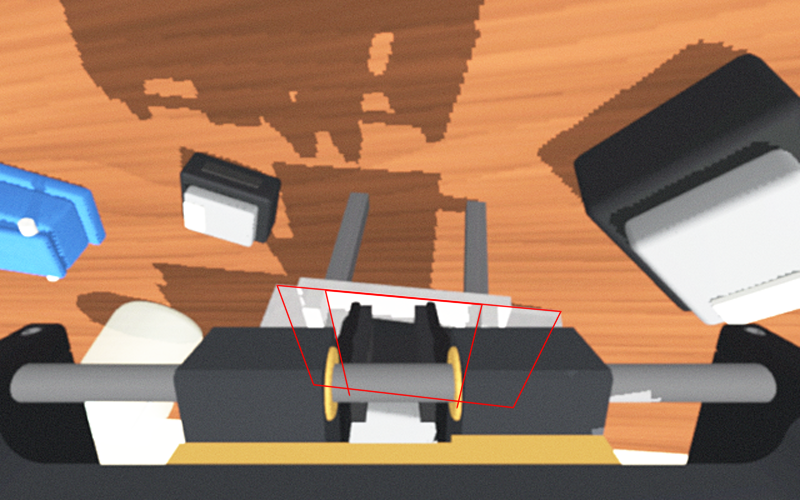

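View pics/so6.png

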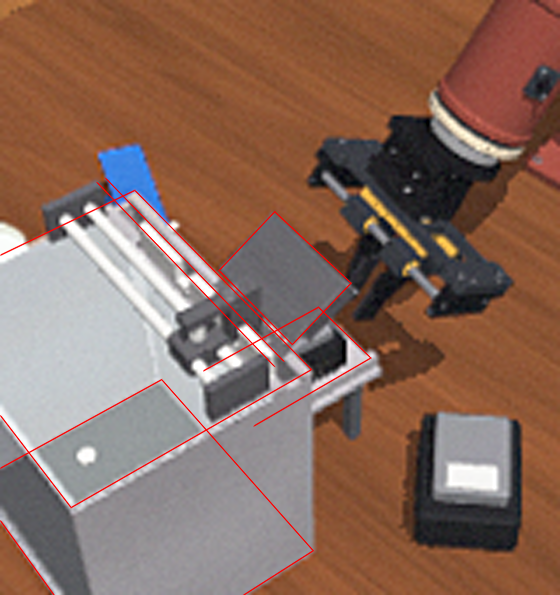

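```bash
python3 -c "
from h import *
s,p=cur()
for q in [(-220,-3,108),(-190,-3,108),(-160,-3,108),(-130,-3,108),(-105,-3,108)]:
    d=W(p,q)[0]-s['eef_pos']; print(s['ee_rot'].T@d)
"
```

```text
clk 15.65 box tip [-236.7   -2.2  113.8] F [0.4 0.3 0.3] w 0.0174 j [ 0.91 -0.37 -1.    2.4  -0.09  0.46  1.35]
[-0.0113  0.0004  0.0136]
[-0.0371  0.0011  0.029 ]
[-0.0628  0.0018  0.0444]
[-0.0885  0.0024  0.0597]
[-0.11    0.003   0.0726]
```

>>> {"api": "servo_tool", "payload": {"commands": [0.2, -0.011, 0, 0.0135, 0, 0.2, -0.02, 0.0005, 0.019, 0, 0.2, -0.029, 0.001, 0.024, 0, 0.2, -0.037, 0.001, 0.029, 0, 0.2, -0.045, 0.0015, 0.034, 0, 0.2, -0.054, 0.0015, 0.039, 0, 0.2, -0.063, 0.002, 0.0445, 0, 0.2, -0.071, 0.002, 0.0495, 0, 0.2, -0.071, 0.002, 0.0495, 0]}}

```text
clock: 16.55
eef_pos: [0.5564, -0.049, 0.1072]
ee_rot: [[-0.855, 0.182, 0.486], [0.095, 0.975, -0.2], [-0.51, -0.125, -0.851]]
contact_force: [-1.1, -0.3, -0.1]
gripper_width: 0.0174
```

```bash
python3 -c "
from h import *
s,p=cur(); print(s['ee_rot']);
for q in [(-135,-3,108),(-120,-3,108),(-103,-3,108)]:
    d=W(p,q)[0]-s['eef_pos']; print(s['ee_rot'].T@d)
snap('scene','scene7');snap('top','top7');snap('wrist','wrist7')
overlay('scene7',p,'so7',(225,90,385,260),3.5,sl=65)
crop('top7',270,85,430,265,3.3,'t7')
"
```

```text
clk 16.55 box tip [-150.2   -2.2  107.2] F [-1.1 -0.3 -0.1] w 0.0174 j [ 1.15  0.01 -1.29  2.23  0.61  0.5   0.79]
[[-0.8547  0.1823  0.486 ]
 [ 0.0945  0.9753 -0.1997]
 [-0.5104 -0.1248 -0.8508]]
[-0.0134 -0.0005  0.0072]
[-0.0263 -0.0002  0.0149]
[-0.0409  0.0002  0.0236]
```

View pics/so7.png

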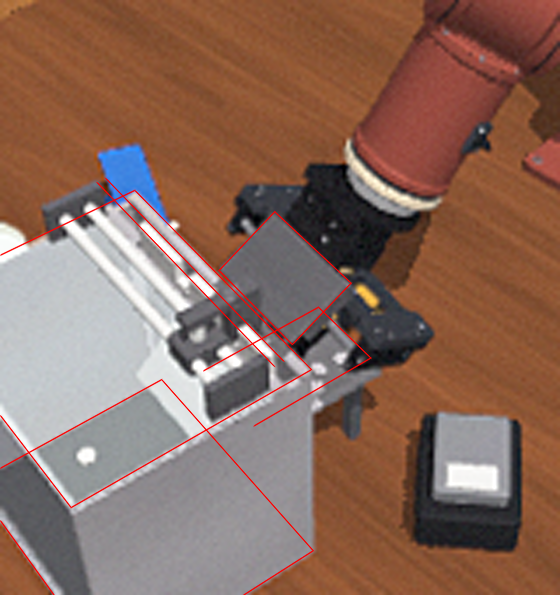

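View pics/wrist7.png

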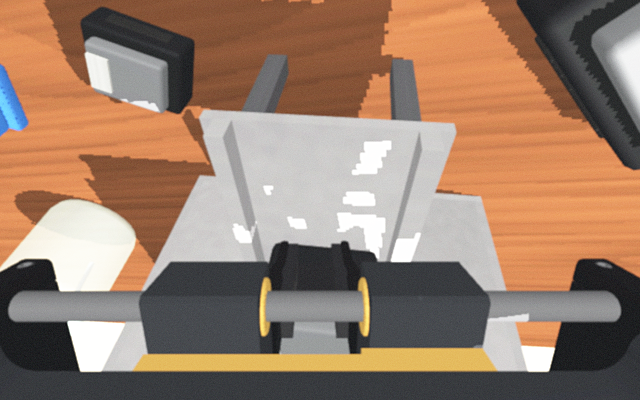

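View pics/t7.png

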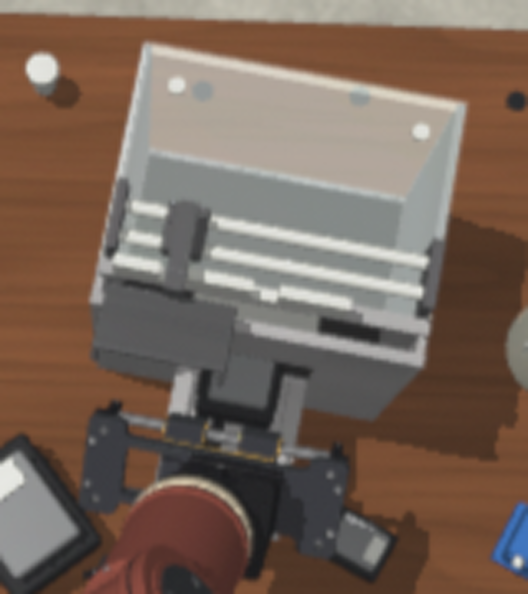

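>>> {"api": "servo_tool", "payload": {"commands": [0.2, -0.0075, 0, 0.004, 0, 0.2, -0.0135, 0, 0.0075, 0, 0.2, -0.02, 0, 0.011, 0, 0.2, -0.0265, 0, 0.015, 0, 0.2, -0.033, 0, 0.019, 0, 0.2, -0.039, 0, 0.0225, 0, 0.2, -0.039, 0, 0.0225, 0]}}

```text
clock: 17.4
eef_pos: [0.6012, -0.0564, 0.1087]
ee_rot: [[-0.854, 0.181, 0.488], [0.093, 0.975, -0.199], [-0.512, -0.125, -0.85]]
contact_force: [-2.3, -0.1, 0.4]
gripper_width: 0.0174
```

```bash
python3 -c "
from h import *
s,p=cur(); print(s['ee_rot']);
go((-97,-3,108))
snap('scene','scene8');snap('top','top8');snap('wrist','wrist8')
overlay('scene8',p,'so8',(185,90,345,280),3.1,sl=65)
crop('top8',270,85,430,265,3.3,'t8')
"
```

```text
clk 17.4 box tip [-104.8   -2.3  108.7] F [-2.3 -0.1  0.4] w 0.0174 j [ 1.02  0.2  -1.21  2.14  0.88  0.61  0.61]
[[-0.854   0.1813  0.4876]
 [ 0.0933  0.9755 -0.1993]
 [-0.5118 -0.1247 -0.85  ]]
clk 17.4 box tip [-104.8   -2.3  108.7] F [-2.3 -0.1  0.4] w 0.0174 j [ 1.02  0.2  -1.21  2.14  0.88  0.61  0.61]
tool d [-0.0063 -0.0005  0.0047] tool x ref in box: lean 31.789157808927744
```

View pics/so8.png

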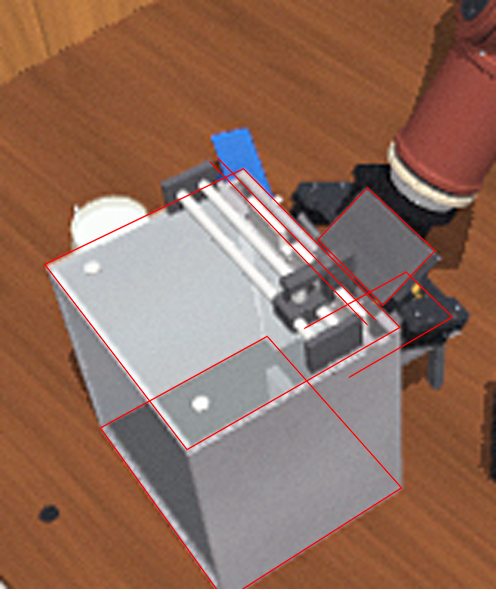

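View pics/t8.png

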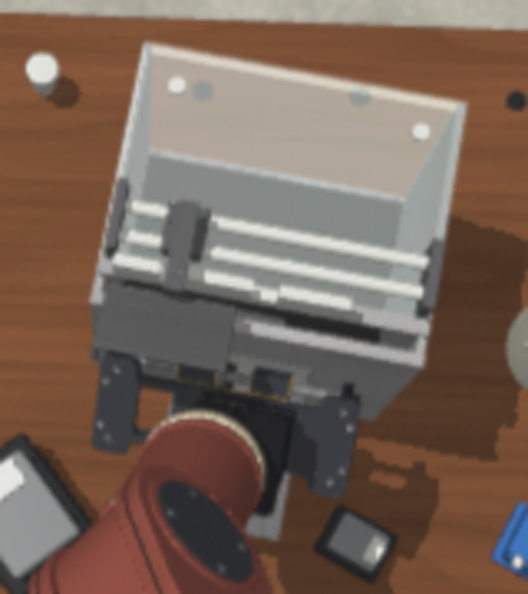

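View pics/wrist8.png

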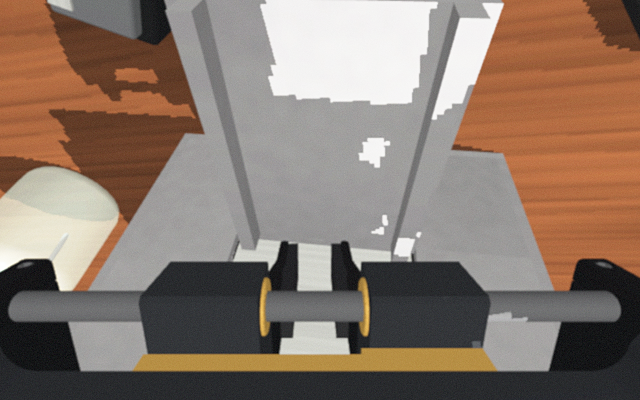

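>>> {"api": "servo_tool", "payload": {"commands": [0.2, -0.005, 0, 0.003, 0, 0.2, -0.006, 0, 0.0045, 0, 0.2, -0.006, 0, 0.0045, 0]}}

```text
clock: 17.85
eef_pos: [0.6078, -0.058, 0.1077]
ee_rot: [[-0.854, 0.181, 0.487], [0.093, 0.975, -0.2], [-0.511, -0.125, -0.85]]
contact_force: [-2.1, -0.0, 0.9]
gripper_width: 0.0173
```

```bash
python3 -c "
from h import *
go((-215,-3,118)); go((-150,-3,112))
"
```

```text
clk 17.85 box tip [-98.   -2.8 107.7] F [-2.1 -0.   0.9] w 0.0173 j [ 1.    0.22 -1.2   2.13  0.91  0.62  0.6 ]
tool d [ 0.0951 -0.004  -0.0688] tool x ref in box: lean 31.772622620415923
clk 17.85 box tip [-98.   -2.8 107.7] F [-2.1 -0.   0.9] w 0.0173 j [ 1.    0.22 -1.2   2.13  0.91  0.62  0.6 ]
tool d [ 0.0424 -0.0018 -0.0303] tool x ref in box: lean 31.772622620415923
```

>>> {"api": "servo_tool", "payload": {"commands": [0.2, 0.014, 0, -0.01, 0, 0.2, 0.028, 0, -0.02, 0, 0.2, 0.042, -0.002, -0.03, 0, 0.2, 0.068, -0.003, -0.05, 0, 0.2, 0.095, -0.004, -0.069, 0, 0.2, 0.075, -0.004, -0.13, 0, 0.2, 0.04, -0.004, -0.2, 0, 0.2, 0.04, -0.004, -0.25, 0, 0.2, 0.04, -0.004, -0.3, 0, 0.2, 0.04, -0.004, -0.3, 0]}}

```text
clock: 18.85
eef_pos: [0.4776, -0.0176, 0.2202]
ee_rot: [[-0.855, 0.174, 0.488], [0.085, 0.976, -0.2], [-0.511, -0.129, -0.85]]
contact_force: [0.3, 0.3, 0.2]
gripper_width: 0.0177
```

```bash
python3 -c "
from h import *
s,p=cur(); print(s['ee_rot']);
snap('scene','scene9');snap('top','top9');snap('wrist','wrist9')
overlay('scene9',p,'so9',(185,110,345,290),3.3,sl=65)
crop('top9',270,85,430,265,3.3,'t9')
"
```

```text
clk 18.85 box tip [-233.    16.   220.2] F [0.3 0.3 0.2] w 0.0177 j [ 0.21 -0.38 -0.43  2.26  0.22  0.78  1.08]
[[-0.8553  0.1744  0.4879]
 [ 0.0852  0.9762 -0.1995]
 [-0.5111 -0.1291 -0.8498]]
```

View pics/so9.png

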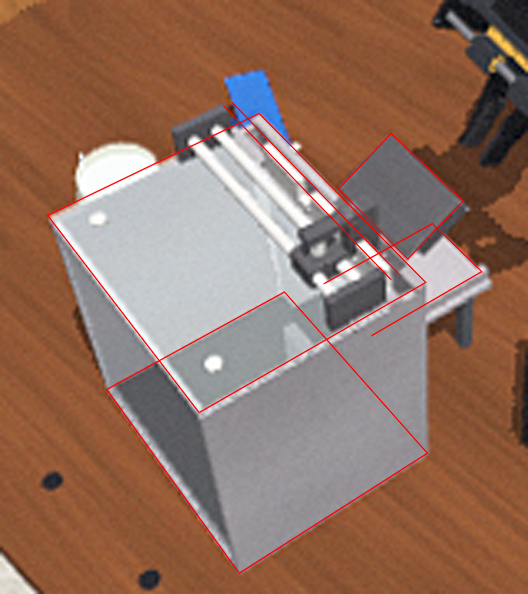

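View pics/t9.png

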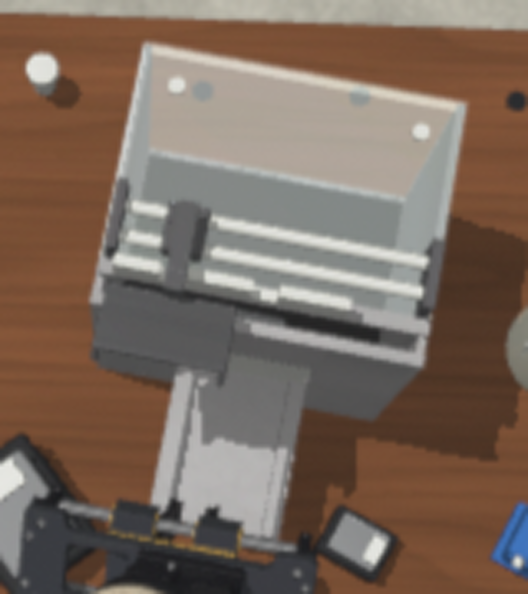

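View pics/wrist9.png

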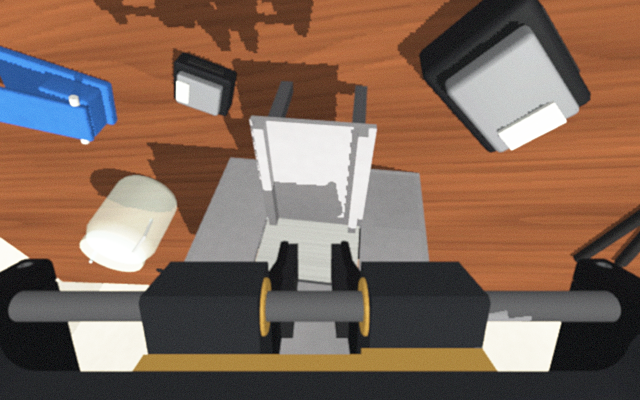

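```bash
python3 -c "
from h import *
p=np.load('p.npy')
for f in ['scene9','top9','scene0']:
    s=load(f)
    print(f,proj(s,W(p,[(-50,0,34),(-50,30,58),(-20,0,34),(0,0,34)])).round(0).tolist())
s=load('wrist9'); print(proj(s,W(p,[(-100,50,92),(-100,-50,92),(-100,50,164),(-100,-50,164),(-100,52,90),(-100,-52,90),(-100,52,165),(-100,-52,165)])).round(0).tolist())
crop('wrist9',230,180,400,300,4.7,'w9c')
for f in ['scene0','scene9']:
    im=cv2.imread(f'pics/{f}.png')[170:270,200:320]; im=cv2.resize(im,None,fx=6,fy=6,interpolation=cv2.INTER_CUBIC); cv2.imwrite(f'pics/{f}e.png',cv2.convertScaleAbs(im,alpha=1.8,beta=-120))
"
```

```text
scene9 [[277.0, 222.0], [282.0, 224.0], [269.0, 227.0], [263.0, 230.0]]
top9 [[344.0, 185.0], [334.0, 181.0], [346.0, 175.0], [347.0, 168.0]]
scene0 [[277.0, 222.0], [282.0, 224.0], [269.0, 227.0], [263.0, 230.0]]
[[359.0, 226.0], [268.0, 217.0], [356.0, 287.0], [251.0, 275.0], [361.0, 225.0], [266.0, 216.0], [358.0, 288.0], [249.0, 276.0]]
```

View pics/w9c.png

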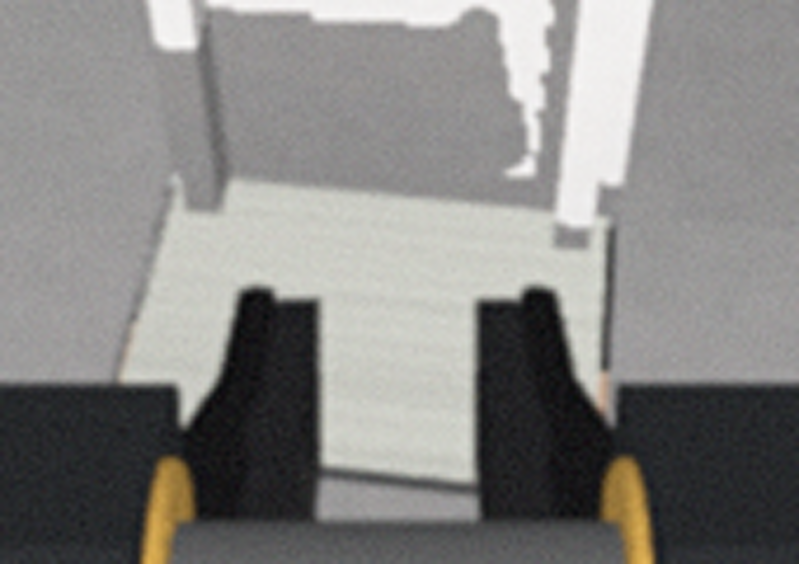

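View pics/scene9e.png

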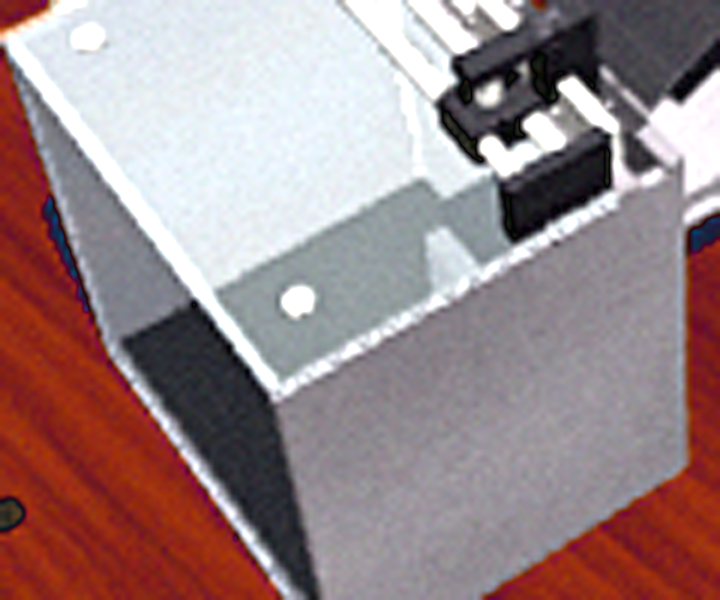

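View pics/scene0e.png

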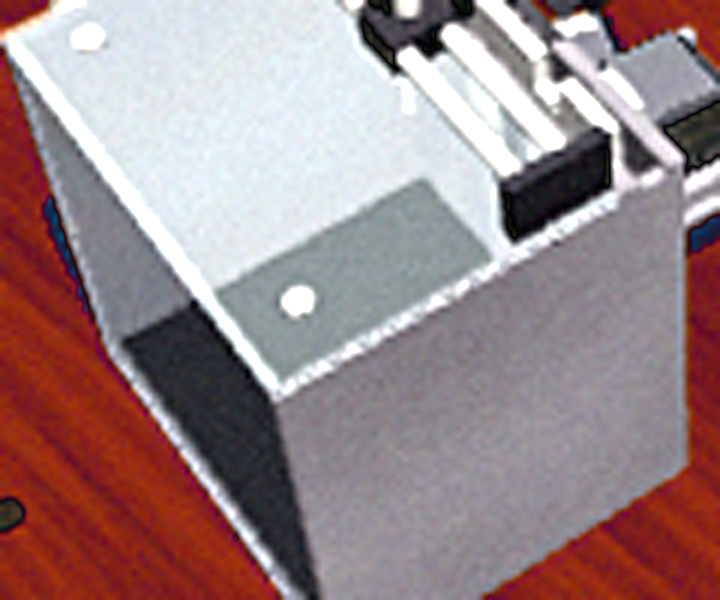

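>>> {"api": "servo_tool", "payload": {"commands": [0.2, 0, 0, 0, 0, 0.2, 0, 0, 0, 0, 0.2, 0, 0, 0, 0, 0.2, 0, 0, 0, 0]}}

```text
clock: 19.4
eef_pos: [0.4784, -0.0162, 0.2197]
ee_rot: [[-0.855, 0.171, 0.489], [0.083, 0.977, -0.197], [-0.511, -0.128, -0.85]]
contact_force: [0.8, -0.1, -0.6]
gripper_width: 0.0178
```

```bash
python3 -c "
from h import *
cur()
snap('scene','scene10');snap('top','top10')
for n in ['scene','top']:
    a=load(n+'0')['frame'].astype(int);b=load(n+'10')['frame'].astype(int)
    m=(abs(a-b).max(2)>40).astype(np.uint8)*255
    im=np.hstack([cv2.cvtColor(load(n+'10')['frame'],cv2.COLOR_RGB2BGR)]); im[m>0]=(0,0,255)
    cv2.imwrite(f'pics/diff_{n}.png',im)
cur()
"
```

```text
clk 19.4 box tip [-232.5   17.5  219.7] F [ 0.8 -0.1 -0.6] w 0.0178 j [ 0.22 -0.37 -0.43  2.26  0.22  0.77  1.09]
clk 19.5 box tip [-232.4   18.   220. ] F [-1.   0.4  0. ] w 0.0175 j [ 0.21 -0.37 -0.43  2.26  0.22  0.77  1.09]
```

View pics/diff_top.png

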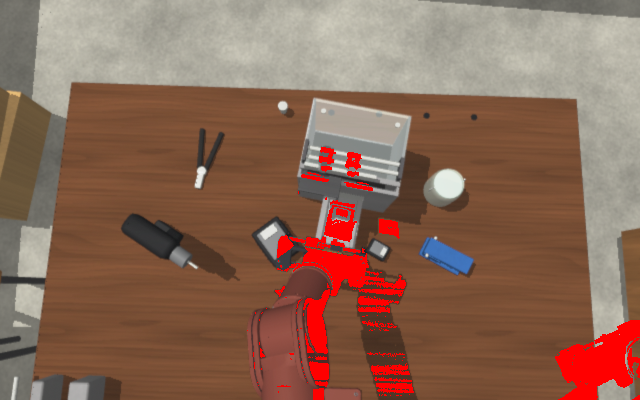

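View pics/diff_scene.png

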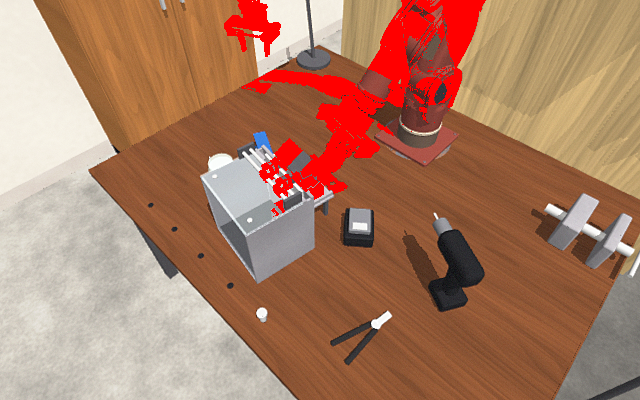

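```bash
python3 -c "
from h import *
print(robot.finish_job())"
```

```text
the job is handed in; nothing more can be done
None
```

The spent battery pack was pushed through the flap and should be in the box, and I handed the job in at about 19.5 s. No camera could see the pack on the box floor, so that part is inferred.

**What I did**
- The commands cannot tilt the tool directly. I leaned it about 44° by repeatedly driving the arm against its joint limits.
- I raised the lock knob from under its handle, about 19 mm and then a little more. I moved it along to the open notch and lowered it in.
- I reduced the lean to about 32° and pushed the middle-sized pack along the chute and through the flap. The fingertip stopped at box x ≈ -98. I then backed the arm clear.

**What the last checks showed**
- **Knob:** the scene image matches the model at slide 65 mm with no lift, so it is fully dropped in the open notch.
- **Chute and flap:** the chute is empty. The flap's edges sit where a shut flap should be, within about 2 pixels in the wrist image.
- **Bystanders:** comparing the images from start and end, the driver, jar, hole punch, pliers and the look-alike packs have not moved.
- **Contact:** the tool touches nothing, and force readings are about 1 N or less. While lifting and pushing, the readings I took never exceeded about 7 N.
- **Pack:** the box's front and side walls hide where it would land. I take it to be inside because the chute is clear, the flap is shut and it appears nowhere else.

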